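Change the blank in the glue-up cradle

ROBOT

A 7-joint arm with a two-finger parallel gripper is mounted at the origin on the work surface; the furniture and walls round the work are solid. World frame = base frame: x ahead of the robot, y to its left, z up, the work surface at z = 0. Lengths are in m, angles in rad, forces in N, time in s.
With the tool pointing down it reaches from about 0.4 to 0.85 m from the base axis. Payload 10.4 kg.
Tool frame: the origin (TCP) lies at the very end of the fingers, on their centre line; the grasp point (between the pads) lies 19 mm behind it (manip.grip_point_offset is the distance from the TCP to the grasp point, in m); z points along the fingers, y is the line along which they close (so a half turn about z gives the same grasp; the last joint's range is limited). The gripper opens to 85 mm and grips with 20 to 120 N. Pads are 22 mm wide; open, the fingers measure 114 mm over their backs; the gripper's body (76 mm by 85 mm) begins 54 mm behind the grasp point. The pads swing forward as they close: fully open they stand 13 mm farther back than shut.
Start: joints at [-1.232, 0.332, -0.065, 1.46, 0.022, 1.35, -0.088], TCP at [0.221, 0.585, 0.195] pointing down, gripper open.
Joint ranges: [-2.6, 2.6], [-0.5, 2.12], [-1.47, 1.34], [0.16, 2.42], [-1.27, 4.41], [0.06, 2.06], [-2.6, 2.6]. Speed limits (rad/s): [2.22, 2.22, 2.79, 2.79, 3.14, 3.14, 3.14].

INTERFACE

Orientations are given as a unit quaternion [x, y, z, w].
In Python, from workcell import manip gives the robot as it stands. The module is installed in compiled form; this text tells all that it offers.
- The arm moves only by the shell command python3 -m inch 'ROWS' [OPENING] [FORCE]. ROWS is JSON, a list of rows, each a list of 2 entries, a list of its own where there are three numbers: the shift along the tool's x, y, z each as a share of 0.08 m, from -1 to 1, then the turn, a rotation vector about the tool's x, y, z each as a share of 45 degrees, from -1 to 1. A call has exactly 10 rows; each row is the pose to reach, as a shift and turn from the pose commanded when the call began, along the tool's axes at that moment; what a row does not reach only later rows make up. A row lasts 1/10 s, in which the tool goes at most 50 mm and 8.59 degrees, less where a joint would pass 70% of its speed; a pose out of reach is approached as far as the arm can. A call with a number of a shift or a turn outside -1 to 1 is refused whole. A call with a gripper value outside its range is refused whole. OPENING is the opening, from 0 (shut) to 1 (fully open), set as the call begins (- or left out, the last holds). The fingers move at their own pace and stop on an object; FORCE is the grip in N (left out, the last holds). Time passes only in rows, so rows that repeat a pose let the fingers close, or fill a call up. It gives the time, the measured TCP pose, the force, the opening and the grip force at its end, in the units of the state.
- manip.get_obs(): the state, without advancing time (a new reading comes with each control period).
- manip.camera(name): name is "scene" or "top"; returns the picture (384x512x3 uint8, red, green, blue); there is no depth.
- manip.camera_params(name): a dict with "fov_y" (degrees; the focal length in pixels is half the picture's height over the tangent of half this angle, whatever the lens; pixels are square), "cx", "cy" (the principal point, pixels), "k1" (the pictures are not rectified: a ray, as slopes to the right and down, at radius r is drawn at 1 + k1 r^2 times it, then the intrinsics apply), "camera_from_world" (4x4, takes a point from world to camera coordinates). Camera axes: x right, y up, looking along -z (the intrinsics and any distortion apply to the point x, -y, -z); pixel columns grow to the right and rows downward; lengths in m; the calibration is good to about 2 mm. A picture is of the moment at which its call begins. camera_params takes no time and is no camera call.
- manip.hand_in(): hands the job in; it is judged then, once.
The state is a dict: "clock": time; "joint_pos": joint angles; "joint_velocities": joint speeds; "tau": joint torques, N m; "position": TCP position; "ee_rot": TCP orientation; "ft_force": force on the tool from outside, world axes, zero at the start; "torque": the same for the moment, N m; "grip_width": opening from 0.0 (shut) to 1.0 (fully open); "grasp_force": force on a finger pad.
Only numpy, scipy, OpenCV 4.12 (cv2) and the standard library are available. Lean on these libraries where they do the work, as an engineer would, in place of code of your own. Each camera call takes 0.05 s, during which the arm holds its last target. There are 200 camera calls.

TASK

The laminated blank in the glue-up cradle has cured. Lay both cauls (the bars across it) aside flat on the green mat, then take the cured blank out and lay it across the middle of the empty drying rest, load the waiting blank from the other rest into the middle of the cradle bed, and drop each caul back, centred, into the notches of its own width so that both lie flat on the new blank, ready for clamping. Don't shift the coffee mug.

Things in the scene. Friction and masses are not known exactly. Their poses are not given: they have to be found in the camera images.
- cradle: Fixed wooden glue-up cradle, base 190 x 146 mm (x by y), origin at its underside's centre, z up. White bed 150 x 60 mm along x, top at 22 mm, for one blank, between low rails (tops 27 mm). Cheeks at y = +64 and -64 mm, 16 mm thick, tops 50 mm, carry round-topped horns (tops 74 mm) forming open notches: 48 mm wide at x = +45 mm, 36 mm wide at x = -45 mm.
- caul_wide_c (a point): Wide caul: dark brown wooden bar 40 wide (its x) x 160 long (its y) x 32 mm high (its z, up), loose, about 0.2 kg; this point is its centre, half-way up. It lies across the cradle in the wide notches (cradle x = +45 mm), parallel to the cradle's y, resting on the blank: underside 56 mm above the cradle's origin.
- caul_narrow_c (a point): Narrow caul: pale wooden bar 28 wide (its x) x 160 long (its y) x 32 mm high (its z, up), loose, about 0.15 kg; this point is its centre, half-way up. It lies across the cradle in the narrow notches (cradle x = -45 mm), parallel to the cradle's y, resting on the blank: underside 56 mm above the cradle's origin.
- cured_c (a point): Cured blank: block of three broad laminations, dark-pale-dark, with amber glue beads along the seams; 140 long (its x) x 46 wide (its y) x 34 mm high (z up), loose, about 0.16 kg; this point is its centre, half-way up. At the start it lies in the cradle under both cauls, seen between and beyond them.
- next_c (a point): Waiting blank: block of five narrow laminations, pale and mid-brown by turns, no glue beads; 140 long (its x) x 46 wide (its y) x 34 mm high (z up), loose, about 0.14 kg; this point is its centre, half-way up. At the start it lies on one of the two drying rests.
- empty_rest: The empty drying rest, fixed: plywood foot 124 x 76 mm (x by y) with two pale bearers across it along y at x = +42 and -42 mm, tops 27 mm above the origin, which is the centre of its underside. A blank lies on the bearers along the rest's x, centred over the origin.
- full_rest: The other drying rest, alike and fixed, on which the waiting blank lies at the start. Origin at the centre of its underside, bearer tops at 27 mm.
- mat: Fixed green mat, 160 mm square, 3 mm thick, origin at the centre of its underside: the side area for the cauls. There is room for both, lying along the mat's y side by side.
- mug_c (a point): Blue and white coffee mug, 92 mm tall, body 78 mm across with a handle, loose; this point is on the body's axis, half-way up. A bystander: leave it where it stands.

How it is judged:
On the way, in this order (a step that is already met when the one before it is completed fails the run):
1. both cauls lie flat on the green mat, let go (x of caul_wide_c in the frame of mat between -0.07 and 0.07 m and y of caul_wide_c in the frame of mat between -0.04 and 0.04 m and z of caul_wide_c in the frame of mat between 0.013 and 0.025 m and linear speed of each of caul_wide, caul_narrow below 0.02 m/s and contact force between the fingers and caul_wide below 0.2 N and x of caul_narrow_c in the frame of mat between -0.07 and 0.07 m and y of caul_narrow_c in the frame of mat between -0.04 and 0.04 m and z of caul_narrow_c in the frame of mat between 0.013 and 0.025 m and contact force between the fingers and caul_narrow below 0.2 N), for 0.2 s.
2. the cured blank lies on the empty rest, let go (x of cured_c in the frame of empty_rest between -0.02 and 0.02 m and y of cured_c in the frame of empty_rest between -0.015 and 0.015 m and z of cured_c in the frame of empty_rest between 0.04 and 0.048 m and angle between the x axis of cured_blank and the x axis of empty_rest, either way round below 0.15 rad and linear speed of cured_blank below 0.02 m/s and contact force between the fingers and cured_blank below 0.2 N), for 0.2 s.
3. the waiting blank lies in the cradle bed, let go, the cauls still on the mat (all of step 1 and x of next_c in the frame of cradle between -0.012 and 0.012 m and y of next_c in the frame of cradle between -0.012 and 0.012 m and z of next_c in the frame of cradle between 0.035 and 0.043 m and angle between the x axis of next_blank and the x axis of cradle, either way round below 0.15 rad and linear speed of next_blank below 0.02 m/s and contact force between the fingers and next_blank below 0.2 N), for 0.2 s.
At the end, for the whole second after the job is handed in: New blank on the cradle bed (centre within 12 mm, 8 deg), each caul in the notches of its width, flat on it (height within 4 mm, ends within 15 mm of centred), cured blank on the rest that was empty (within 20 mm along, 15 mm across, 8 deg); all let go and at rest (all of step 2 and x of next_c in the frame of cradle between -0.012 and 0.012 m and y of next_c in the frame of cradle between -0.012 and 0.012 m and z of next_c in the frame of cradle between 0.035 and 0.043 m and angle between the x axis of each of next_blank, caul_wide, caul_narrow and the x axis of cradle, either way round below 0.15 rad and linear speed of each of next_blank, caul_wide, caul_narrow below 0.02 m/s and contact force between the fingers and next_blank below 0.2 N and x of caul_wide_c in the frame of cradle between 0.035 and 0.055 m and y of caul_wide_c in the frame of cradle between -0.015 and 0.015 m and z of caul_wide_c in the frame of cradle between 0.068 and 0.076 m and contact force between the fingers and caul_wide below 0.2 N and x of caul_narrow_c in the frame of cradle between -0.055 and -0.035 m and y of caul_narrow_c in the frame of cradle between -0.015 and 0.015 m and z of caul_narrow_c in the frame of cradle between 0.068 and 0.076 m and contact force between the fingers and caul_narrow below 0.2 N); the robot touches nothing.
It fails at once if the mug is shifted by more than 20 mm or tipped (distance of mug_c from where it was at the start of the episode above 0.02 m or angle between mug_c's own z axis and vertical above 0.3 rad).
It also fails if it takes over 118 s, if anything falls off the work surface, if the arm or the gripper's body presses on something with over 40 N, if the wrist force passes 120 N, or if a joint passes its speed limit or range.

## Working session

There is one attempt and no reset: what is moved stays moved. The work goes in short steps, Python scripts to look and compute and a shell command to move; the robot and the scene stay as the last step left them, time stands still between calls to the robot, and variables do not carry over. Pictures are saved under pics/ and viewed, at most 14 in all, crops included, and the job is handed in when it is done.

```bash
mkdir -p pics
python3 - <<'E'
from workcell import manip
import cv2
for n in ("top","scene"):
    p=manip.camera_params(n); print(n,p)
    im=manip.camera(n)[:,:,::-1]
    cv2.imwrite(f'pics/{n}0_raw.png',im)
    cv2.imwrite(f'pics/{n}0.png',cv2.resize(im,(800,600),interpolation=cv2.INTER_CUBIC))
print(manip.get_obs(), manip.grip_point_offset)
E
```

```text
top {'fov_y': 56.9153491115161, 'cx': 255.52958826075997, 'cy': 191.2216934014256, 'k1': -0.012798650190799498, 'camera_from_world': array([[-0.01042844, -0.99938386, -0.03351351, -0.12310003],
       [ 0.99404081, -0.01399793,  0.10810611, -0.4502855 ],
       [-0.10850862, -0.03218641,  0.99357431, -0.91879286],
       [ 0.        ,  0.        ,  0.        ,  1.        ]])}
scene {'fov_y': 52.707260015950645, 'cx': 260.44864583086144, 'cy': 192.3031215983553, 'k1': 0.027460756686332122, 'camera_from_world': array([[ 0.5372153 , -0.84329054,  0.01614911, -0.37369297],
       [ 0.54700654,  0.36291492,  0.75437167, -0.26069343],
       [-0.64201524, -0.39642633,  0.65624888, -0.82120258],
       [ 0.        ,  0.        ,  0.        ,  1.        ]])}
{'clock': 0.1, 'joint_pos': array([-1.2316434 ,  0.33283426, -0.06467388,  1.46084841,  0.02160806,
        1.34992723, -0.08853023]), 'joint_velocities': array([ 0.00066793, -0.00052424,  0.00113162, -0.00338796, -0.00032137,
       -0.00128517,  0.00137078]), 'tau': array([ 1.83251410e-03, -6.26738763e+01,  4.93282545e-02, -3.92433500e+01,
        1.63528975e-02,  6.89813125e-03, -3.04482148e-05]), 'position': array([0.22108169, 0.58417531, 0.19408375]), 'ee_rot': array([ 1.79908556e-01,  9.83683117e-01, -6.55895300e-04, -8.10892822e-05]), 'ft_force': array([0.07351674, 0.05271134, 0.05639187]), 'torque': array([-0.04172617, -0.00517291, -0.06478641]), 'grasp_force': 0.0, 'grip_width': 1.0021572987733216} 0.0187
```

View pics/top0.png

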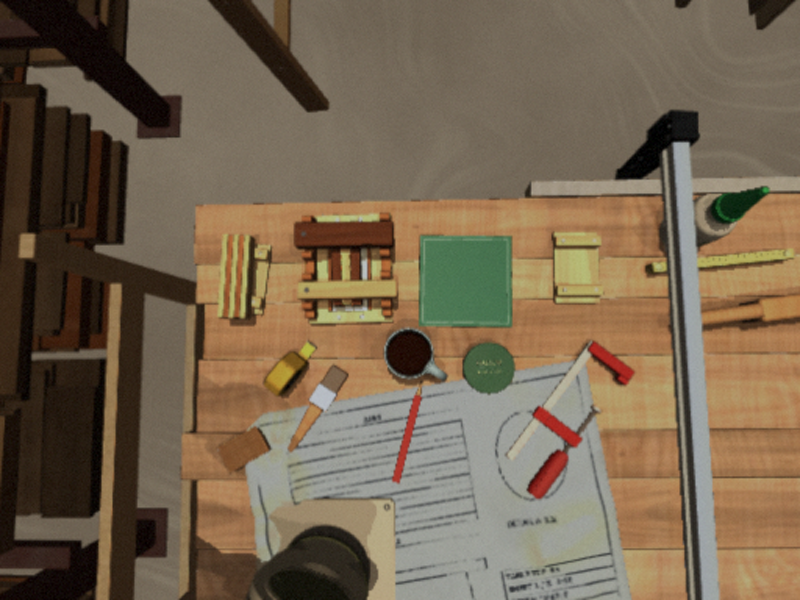

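View pics/scene0.png

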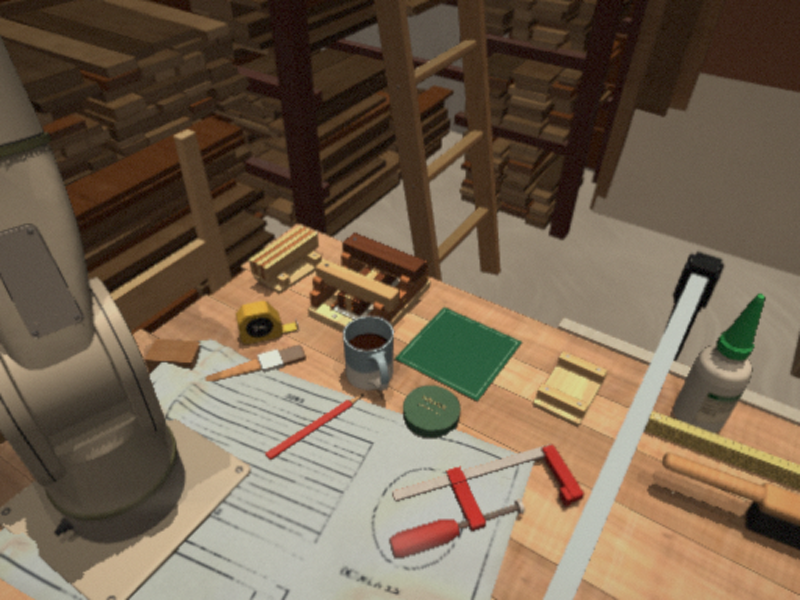

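Top view: waiting blank on the left rest (245,277), cradle (345,268), mat (466,280), empty rest (577,268), mug (409,355), with a grey bar at columns 665-700 on the right. A post and rail stand on the left, near the tool. Next I'll enlarge the crop and triangulate the obstacles.

```bash
cat > h.py <<'E'
import numpy as np, cv2
from workcell import manip
P={n:manip.camera_params(n) for n in("top","scene")}
def K(n):
    p=P[n]; f=192/np.tan(np.radians(p["fov_y"]/2)); return np.array([[f,0,p["cx"]],[0,f,p["cy"]],[0,0,1.]]),np.array([p["k1"],0,0,0,0.])
def Rt(n):
    T=np.diag([1,-1,-1,1.])@P[n]["camera_from_world"]; return T
def proj(n,X):
    k,d=K(n);T=Rt(n);return cv2.projectPoints(np.atleast_2d(np.asarray(X,float)),cv2.Rodrigues(T[:3,:3])[0],T[:3,3],k,d)[0][:,0]
def ray(n,uv):
    k,d=K(n);T=Rt(n);s=cv2.undistortPoints(np.array([[uv]],float),k,d)[0,0]
    return -T[:3,:3].T@T[:3,3], T[:3,:3].T@np.array([*s,1.])
def atz(n,uv,z):
    o,v=ray(n,uv);return o+v*(z-o[2])/v[2]
def tri(a,b):
    (o,v),(q,w)=ray("top",a),ray("scene",b)
    t=np.linalg.lstsq(np.c_[v,-w],q-o,rcond=None)[0];A,B=o+v*t[0],q+w*t[1];return (A+B)/2,np.linalg.norm(A-B)
E
python3 - <<'E'
from h import *
np.set_printoptions(precision=3,suppress=True)
s=.64
S=lambda a:np.array(a)*s
print("cams",ray("top",(0,0))[0],ray("scene",(0,0))[0])
for nm,a,b in [("posttop",(28,245),(185,135)),("rail near corner?",(115,290),(205,240)),("barblack",(680,125),(705,262)),("ladder foot",(315,103),(488,268)),("mug",(409,352),(369,335))]:
    print(nm,tri(S(a),S(b)))
print("post base",atz("top",S((190,290)),0),"rail end",atz("top",S((185,545)),0), "bar low", atz("top",S((710,590)),0))
print("tcp",proj("top",[.221,.585,.195])/s,proj("scene",[.221,.585,.195])/s)
im=cv2.imread('pics/top0_raw.png')
cv2.imwrite('pics/c1.png',cv2.resize(im[125:225,130:270],None,fx=5.6,fy=5.6,interpolation=cv2.INTER_CUBIC))
cv2.imwrite('pics/c2.png',cv2.resize(im[140:215,260:400],None,fx=5.6,fy=5.6,interpolation=cv2.INTER_CUBIC))
E
```

```text
cams [ 0.347 -0.159  0.957] [-0.184 -0.546  0.742]
posttop (array([0.513, 0.393, 0.206]), np.float64(0.0007637452469259893))
rail near corner? (array([ 0.48 ,  0.379, -0.013]), np.float64(0.014646252422200847))
barblack (array([ 0.675, -0.538,  0.191]), np.float64(0.003330939087818145))
ladder foot (array([ 0.948, -0.005, -0.217]), np.float64(0.14801023420418366))
mug (array([ 0.357, -0.145,  0.085]), np.float64(0.0008899475616781636))
post base [0.472 0.242 0.   ] rail end [0.038 0.239 0.   ] bar low [-0.033 -0.629 -0.   ]
tcp [[-110.99   453.809]] [[-22.1   174.027]]
```

View pics/c1.png

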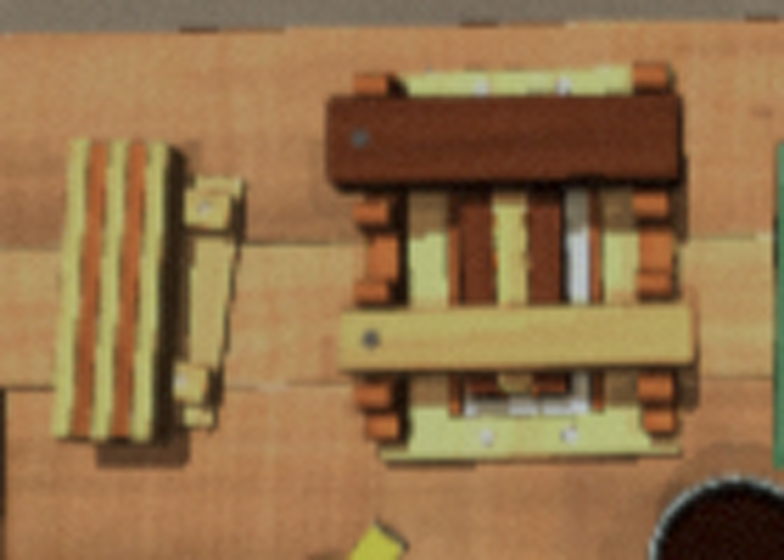

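View pics/c2.png

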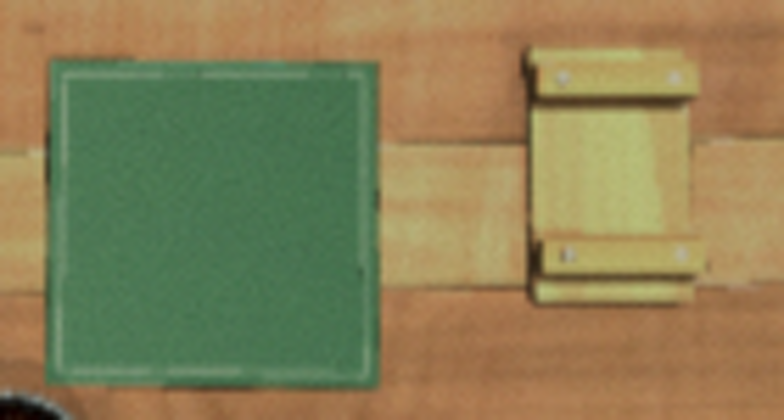

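The crops show the features clearly. Waiting blank top: corners (71,142), (169,146), (152,438), (55,437). Wide caul spans columns 328-682 with its top edge at row 96; narrow caul runs (340,312) to (693,303). Mat and rest nails are also clear, so I'll compute poses.

Run:
```python
from h import *
np.set_printoptions(precision=4,suppress=True)
def c(off,p,z): return np.array([atz("top",(np.array(q)+.5)/5.6-.5+np.array(off),z) for q in p])[:,:2]
A=(130,125);B=(260,140)
def rep(n,X):
    print(n,X.mean(0)); print(X.tolist() and X)
rep("wide",c(A,[(328,97),(682,95),(680,182),(329,180)],.088))
rep("narrow",c(A,[(340,312),(692,303),(693,358),(340,366)],.088))
rep("cured (mid stripe edges) y",c(A,[(460,250),(497,250),(528,250),(563,250)],.056))
rep("bed white y",c(A,[(452,395),(603,400),(452,250),(600,250)],.027))
rep("horns",c(A,[(375,80),(652,72),(373,210),(652,205),(373,290),(655,283),(377,390),(657,388),(382,425),(658,420)],.074))
rep("mat",c(B,[(50,60),(378,62),(378,386),(47,386)],.003))
rep("rest nails",c(B,[(563,78),(674,77),(681,253),(568,254)],.027))
rep("rest foot bottom",c(B,[(532,302),(692,302)],.0))
rep("next",c(A,[(71,142),(169,146),(152,438),(55,437)],.061))
rep("frest nails",c(A,[(206,208),(193,380)],.027))
```

```text
wide [ 0.5488 -0.0416]
[[ 0.5693  0.0382]
 [ 0.5671 -0.1216]
 [ 0.5275 -0.1204]
 [ 0.5312  0.0374]]
narrow [ 0.4599 -0.0468]
[[ 0.4713  0.0318]
 [ 0.4729 -0.1252]
 [ 0.4484 -0.1254]
 [ 0.4471  0.0316]]
cured (mid stripe edges) y [ 0.5036 -0.0409]
[[ 0.504  -0.0168]
 [ 0.5037 -0.034 ]
 [ 0.5034 -0.0484]
 [ 0.5032 -0.0646]]
bed white y [ 0.4732 -0.0441]
[[ 0.4395 -0.0086]
 [ 0.4362 -0.0803]
 [ 0.5091 -0.0084]
 [ 0.5079 -0.0792]]
horns [ 0.4888 -0.0447]
[[ 0.5804  0.0198]
 [ 0.5817 -0.1074]
 [ 0.5199  0.0202]
 [ 0.52   -0.1069]
 [ 0.4831  0.0199]
 [ 0.4843 -0.108 ]
 [ 0.4375  0.0177]
 [ 0.4367 -0.1086]
 [ 0.4217  0.0154]
 [ 0.4223 -0.1089]]
mat [ 0.4819 -0.2425]
[[ 0.5633 -0.1648]
 [ 0.5594 -0.3245]
 [ 0.4015 -0.3194]
 [ 0.4035 -0.1611]]
rest nails [ 0.5027 -0.4328]
[[ 0.5449 -0.4072]
 [ 0.5445 -0.4594]
 [ 0.4606 -0.4585]
 [ 0.4609 -0.406 ]]
rest foot bottom [ 0.4407 -0.4332]
[[ 0.4412 -0.395 ]
 [ 0.4401 -0.4713]]
next [0.4872 0.1442]
[[0.5571 0.165 ]
 [0.5544 0.1187]
 [0.4182 0.1239]
 [0.4192 0.169 ]]
frest nails [0.4899 0.113 ]
[[0.5315 0.1106]
 [0.4484 0.1155]]
```

```bash
python3 -m inch '[[[0,0,-0.3],[0,0,0]],[[0,0,-0.6],[0,0,0]],[[-0.1,-0.1,-0.8],[0,0,0]],[[-0.2,-0.2,-1],[0,0,0]],[[-0.35,-0.35,-1],[0,0,0]],[[-0.5,-0.5,-1],[0,0,0]],[[-0.65,-0.65,-1],[0,0,0]],[[-0.8,-0.8,-1],[0,0,0]],[[-0.9,-0.9,-1],[0,0,0]],[[-1,-1,-1],[0,0,0]]]' 0.7 40
python3 -m inch '[[[-0.1,-0.1,-0.1],[0,0,0]],[[-0.2,-0.2,-0.2],[0,0,0]],[[-0.3,-0.3,-0.3],[0,0,0]],[[-0.4,-0.4,-0.4],[0,0,0]],[[-0.5,-0.5,-0.5],[0,0,0]],[[-0.6,-0.6,-0.6],[0,0,0]],[[-0.7,-0.7,-0.7],[0,0,0]],[[-0.8,-0.8,-0.8],[0,0,0]],[[-0.9,-0.9,-0.8],[0,0,0]],[[-1,-1,-0.8],[0,0,0]]]'
```

```text
clock: 1.1
position: [0.2681, 0.4805, 0.2749]
ee_rot: [0.18, 0.984, 0.0, -0.0]
ft_force: [-0.5, -0.2, 1.1]
grip_width: 0.704
grasp_force: 0.0
clock: 2.1
position: [0.3146, 0.3774, 0.3388]
ee_rot: [0.18, 0.984, 0.0, 0.0]
ft_force: [-0.6, 0.6, 0.1]
grip_width: 0.698
grasp_force: 0.0
```

```bash
python3 -m inch '[[[-0.1,-0.1,0],[0,0,0]],[[-0.2,-0.2,0],[0,0,0]],[[-0.3,-0.3,0],[0,0,0]],[[-0.4,-0.4,0],[0,0,0]],[[-0.5,-0.5,0],[0,0,0]],[[-0.6,-0.6,0],[0,0,0]],[[-0.7,-0.7,0],[0,0,0]],[[-0.8,-0.8,0],[0,0,0]],[[-0.9,-0.9,0],[0,0,0]],[[-1,-1,0],[0,0,0]]]'
python3 -m inch '[[[-0.1,-0.1,0],[0,0,0]],[[-0.2,-0.2,0],[0,0,0]],[[-0.3,-0.3,0],[0,0,0]],[[-0.4,-0.4,0],[0,0,0]],[[-0.5,-0.5,0],[0,0,0]],[[-0.6,-0.6,0],[0,0,0]],[[-0.7,-0.7,0],[0,0,0]],[[-0.8,-0.8,0],[0,0,0]],[[-0.9,-0.9,0],[0,0,0]],[[-1,-1,0],[0,0,0]]]'
python3 -m inch '[[[-0.1,-0.1,0],[0,0,0.1]],[[-0.2,-0.2,0],[0,0,0.2]],[[-0.3,-0.3,0],[0,0,0.3]],[[-0.4,-0.4,0],[0,0,0.4]],[[-0.5,-0.5,0],[0,0,0.5]],[[-0.6,-0.6,0],[0,0,0.6]],[[-0.7,-0.7,0],[0,0,0.7]],[[-0.8,-0.8,0],[0,0,0.8]],[[-0.9,-0.9,0],[0,0,0.9]],[[-1,-1,0],[0,0,1]]]'
python3 -m inch '[[[-0.1,0,0.1],[0,0,0.06]],[[-0.2,0,0.2],[0,0,0.12]],[[-0.3,0.1,0.3],[0,0,0.18]],[[-0.4,0.1,0.4],[0,0,0.24]],[[-0.5,0.15,0.5],[0,0,0.3]],[[-0.6,0.2,0.6],[0,0,0.36]],[[-0.7,0.2,0.7],[0,0,0.42]],[[-0.8,0.25,0.8],[0,0,0.48]],[[-0.87,0.26,0.9],[0,0,0.54]],[[-0.87,0.26,1],[0,0,0.54]]]'
```

```text
clock: 3.1
position: [0.3611, 0.2742, 0.3388]
ee_rot: [0.18, 0.984, 0.0, -0.0]
ft_force: [-0.1, -0.2, -0.5]
grip_width: 0.702
grasp_force: 0.0
clock: 4.1
position: [0.4076, 0.1711, 0.3388]
ee_rot: [0.18, 0.984, 0.0, -0.0]
ft_force: [0.6, 0.2, 0.0]
grip_width: 0.697
grasp_force: 0.0
clock: 5.1
position: [0.454, 0.068, 0.3388]
ee_rot: [0.544, 0.839, 0.0, -0.0]
ft_force: [-0.2, 0.0, -0.7]
grip_width: 0.699
grasp_force: 0.0
clock: 6.1
position: [0.5018, 0.013, 0.2581]
ee_rot: [0.709, 0.706, -0.0, 0.0]
ft_force: [-0.2, -0.4, 0.3]
grip_width: 0.7
grasp_force: 0.0
```

```bash
python3 -m inch '[[[-0.1,0.1,0.1],[0,0,0]],[[-0.2,0.2,0.2],[0,0,0]],[[-0.3,0.3,0.3],[0,0,0]],[[-0.4,0.4,0.4],[0,0,0]],[[-0.5,0.5,0.5],[0,0,0]],[[-0.6,0.55,0.6],[0,0,0]],[[-0.68,0.59,0.7],[0,0,0]],[[-0.68,0.59,0.8],[0,0,0]],[[-0.68,0.59,0.9],[0,0,0]],[[-0.68,0.59,1],[0,0,0]]]'
python3 -m inch '[[[0,0,0.1],[0,0,0]],[[0,0,0.2],[0,0,0]],[[0,0,0.3],[0,0,0]],[[0,0,0.4],[0,0,0]],[[0,0,0.5],[0,0,0]],[[0,0,0.6],[0,0,0]],[[0,0,0.7],[0,0,0]],[[0,0,0.8],[0,0,0]],[[0,0,0.9],[0,0,0]],[[0,0,1],[0,0,0]]]'
python3 -m inch '[[[0,0,0.1],[0,0,0]],[[0,0,0.15],[0,0,0]],[[0,0,0.2],[0,0,0]],[[0,0,0.25],[0,0,0]],[[0,0,0.3],[0,0,0]],[[0,0,0.35],[0,0,0]],[[0,0,0.4],[0,0,0]],[[0,0,0.45],[0,0,0]],[[0,0,0.47],[0,0,0]],[[0,0,0.47],[0,0,0]]]'
python3 -m inch '[[[0,0,0],[0,0,0]],[[0,0,0],[0,0,0]],[[0,0,0],[0,0,0]],[[0,0,0],[0,0,0]],[[0,0,0],[0,0,0]],[[0,0,0],[0,0,0]],[[0,0,0],[0,0,0]],[[0,0,0],[0,0,0]],[[0,0,0],[0,0,0]],[[0,0,0],[0,0,0]]]' 0 40
```

```text
clock: 7.1
position: [0.5483, -0.0399, 0.1782]
ee_rot: [0.707, 0.707, 0.0, -0.0]
ft_force: [0.4, -0.7, 0.5]
grip_width: 0.695
grasp_force: 0.0
clock: 8.1
position: [0.5485, -0.0404, 0.0981]
ee_rot: [0.707, 0.707, 0.0, -0.0]
ft_force: [0.4, 0.8, 0.3]
grip_width: 0.7
grasp_force: 0.0
clock: 9.1
position: [0.5483, -0.0405, 0.0609]
ee_rot: [0.707, 0.707, -0.0, -0.0]
ft_force: [-0.1, -1.3, 0.2]
grip_width: 0.698
grasp_force: 0.0
clock: 10.1
position: [0.5485, -0.0404, 0.0612]
ee_rot: [0.707, 0.707, 0.0, -0.0]
ft_force: [0.2, 0.3, -0.7]
grip_width: -0.001
grasp_force: 0.0
```

Run:
```python
from h import *
a=manip.camera("top")[:,:,::-1];b=manip.camera("scene")[:,:,::-1]
A=cv2.resize(a[110:230,120:280],(800,600),interpolation=cv2.INTER_CUBIC)
B=cv2.resize(b[110:260,130:330],(800,600),interpolation=cv2.INTER_CUBIC)
cv2.imwrite('pics/m1.png',cv2.resize(np.hstack([A,B]),(800,300)))
```

```text
(no output)
```

View pics/m1.png

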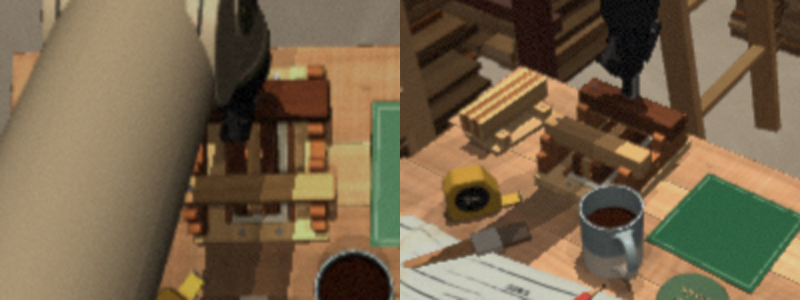

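The scene view shows the shut fingers ending just above, or beyond, the wide caul's top at about (632,95). The caul hasn't moved. I'll compare this with the projected TCP.

Run:
```python
from h import *
np.set_printoptions(precision=4,suppress=True)
o=manip.get_obs();p=o["position"];print(p,o["ee_rot"],o["joint_pos"])
for z in(p[2],.09,.12): print(z,proj("top",[*p[:2],z]),proj("scene",[*p[:2],z]))
print(tri((214,162),(246,157)))
b=manip.camera("scene")[:,:,::-1]
cv2.imwrite('pics/m2.png',cv2.resize(b[100:200,190:320],(780,600),interpolation=cv2.INTER_CUBIC))
```

```text
[ 0.5485 -0.0404  0.0612] [ 0.7073  0.7069  0.     -0.    ] [-0.4601  0.3073  0.5268  1.842  -0.1775  1.0388  0.1364]
0.06117414727042342 [[220.5555 151.7562]] [[245.1903 167.7339]]
0.09 [[219.0427 149.2407]] [[245.0905 159.6329]]
0.12 [[217.3611 146.4446]] [[244.9824 150.8974]]
(array([ 0.5191, -0.0451,  0.1189]), np.float64(0.030898902427485893))
```

View pics/m2.png

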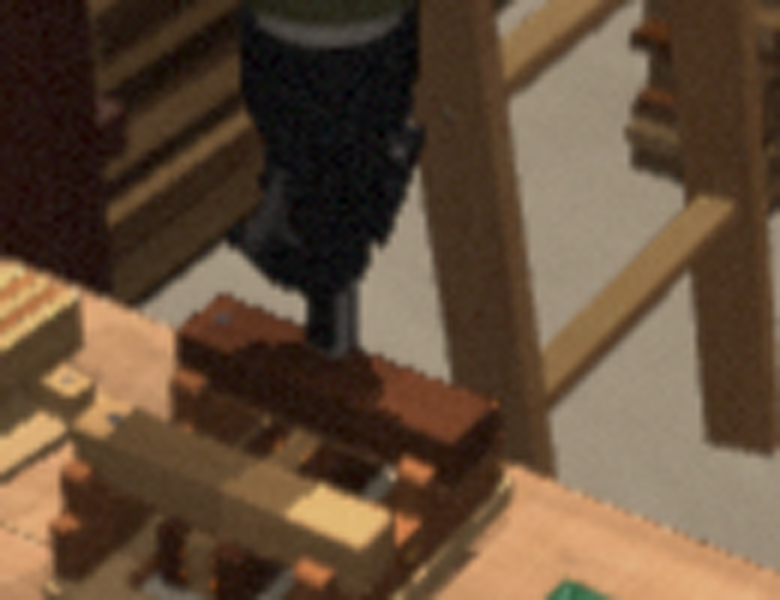

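```bash
python3 - <<'E'
from h import *
np.set_printoptions(precision=4,suppress=True)
t=lambda x,y:(190+x/6,100+y/6)
print(tri((251.4,141.7),t(497,405)), tri((251.2,157.2),t(445,440)), tri((188.2,142),t(222,295)))
print("narrow",tri((253.3,178.8),t(392,520)))
for x in (.5485,.575,.59): print(proj("scene",[[x,-.0404,z] for z in (.061,.088,.1)])-np.array([190,100]))
E
python3 -m inch '[[[0,0,-0.2],[0,0,0]],[[0,0,-0.4],[0,0,0]],[[0,0,-0.5],[0,0,0]],[[0,0,-0.5],[0,0,0]],[[0,0,-0.5],[0,0,0]],[[0,0,-0.5],[0,0,0]],[[0,0,-0.5],[0,0,0]],[[0,0,-0.5],[0,0,0]],[[0,0,-0.5],[0,0,0]],[[0,0,-0.5],[0,0,0]]]' 0.7
python3 - <<'E'
from h import *
b=manip.camera("scene")[:,:,::-1]
cv2.imwrite('pics/m3.png',cv2.resize(b[70:200,170:320],(692,600),interpolation=cv2.INTER_CUBIC))
p=manip.get_obs()["position"]
print((proj("scene",[[*p[:2],p[2]+d] for d in (0,.02,.035)])-np.array([170,70]))*600/130)
E
```

```text
(array([ 0.5675, -0.1213,  0.0842]), np.float64(0.0005348956712295222)) (array([ 0.526 , -0.1198,  0.0902]), np.float64(0.002600333978269912)) (array([0.5705, 0.0394, 0.0824]), np.float64(1.4674219541761332e-05))
narrow (array([ 0.4731, -0.1248,  0.0823]), np.float64(0.0011425325205089549))
[[55.1918 67.7769]
 [55.0985 60.1989]
 [55.0559 56.7514]]
[[60.2854 63.1906]
 [60.2745 55.6543]
 [60.2695 52.2268]]
[[63.1014 60.6547]
 [63.1352 53.1423]
 [63.1505 49.7263]]
clock: 11.25
position: [0.5485, -0.0404, 0.1011]
ee_rot: [0.707, 0.707, -0.0, -0.0]
ft_force: [-0.1, 0.3, -0.1]
grip_width: 0.699
grasp_force: 0.0
[[346.4369258  398.95847517]
 [346.10232165 371.87945415]
 [345.84532551 351.12851635]]
```

View pics/m3.png

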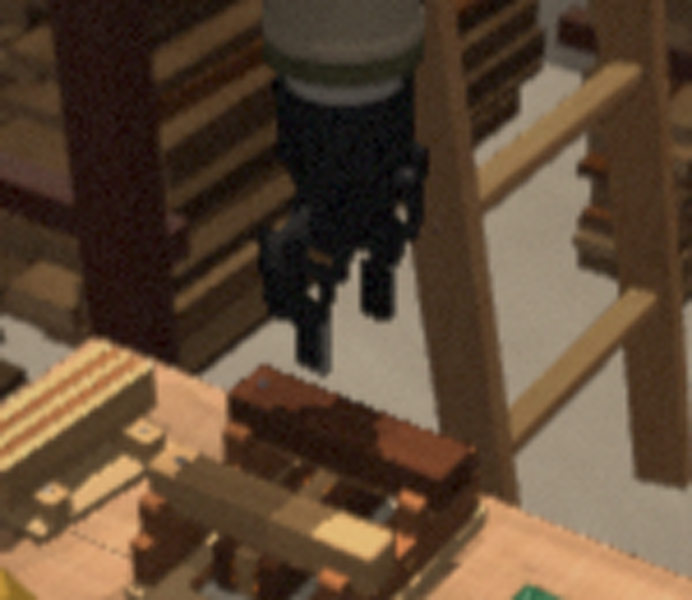

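The fingertips at (315,372) and (378,318) give a midpoint of (346,345). That is about 35 mm above the reported TCP at (346,399), and laterally it matches. So I'll command z about 36 mm lower, and rely on force and opening as checks.

```bash
python3 -m inch '[[[0,0,0.2],[0,0,0]],[[0,0,0.35],[0,0,0]],[[0,0,0.5],[0,0,0]],[[0,0,0.6],[0,0,0]],[[0,0,0.7],[0,0,0]],[[0,0,0.8],[0,0,0]],[[0,0,0.86],[0,0,0]],[[0,0,0.9],[0,0,0]],[[0,0,0.94],[0,0,0]],[[0,0,0.94],[0,0,0]]]'
python3 -m inch '[[[0,0,0],[0,0,0]],[[0,0,0],[0,0,0]],[[0,0,0],[0,0,0]],[[0,0,0],[0,0,0]],[[0,0,0],[0,0,0]],[[0,0,0],[0,0,0]],[[0,0,0],[0,0,0]],[[0,0,0],[0,0,0]],[[0,0,0],[0,0,0]],[[0,0,0],[0,0,0]]]' 0 40
python3 - <<'E'
from h import *
b=manip.camera("scene")[:,:,::-1]
cv2.imwrite('pics/m4.png',cv2.resize(b[90:200,190:320],(709,600),interpolation=cv2.INTER_CUBIC))
E
```

```text
clock: 12.3
position: [0.5484, -0.0404, 0.0258]
ee_rot: [0.707, 0.707, -0.0, -0.0]
ft_force: [-0.4, -0.3, 0.9]
grip_width: 0.707
grasp_force: 0.0
clock: 13.3
position: [0.5488, -0.0404, 0.0264]
ee_rot: [0.707, 0.707, 0.0, 0.0]
ft_force: [-1.5, 0.4, 5.1]
grip_width: 0.457
grasp_force: 41.5
```

View pics/m4.png

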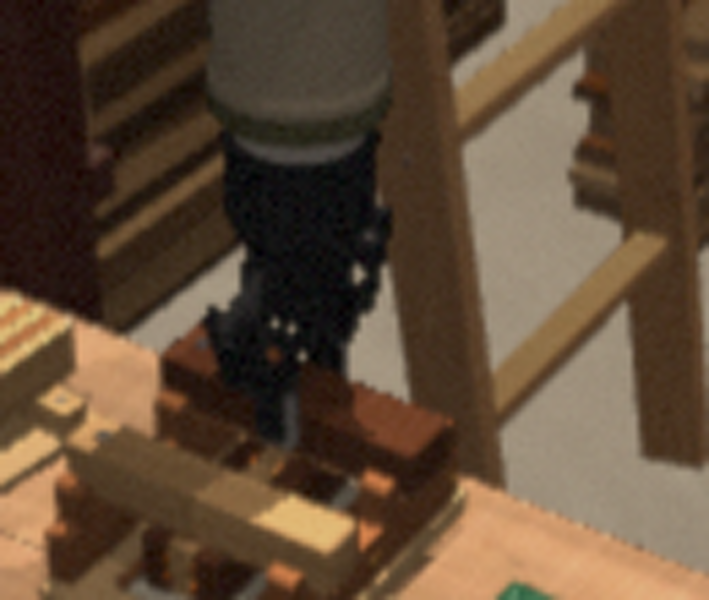

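The wide caul is gripped, with an opening of 39 mm. I'll lift it and carry it to the mat.

```bash
python3 -m inch '[[[0,0,-0.1],[0,0,0]],[[0,0,-0.25],[0,0,0]],[[0,0,-0.4],[0,0,0]],[[0,0,-0.55],[0,0,0]],[[0,0,-0.7],[0,0,0]],[[-0.1,0,-0.75],[0,0,0]],[[-0.2,0,-0.75],[0,0,0]],[[-0.3,0,-0.75],[0,0,0]],[[-0.45,0,-0.75],[0,0,0]],[[-0.6,0,-0.75],[0,0,0]]]'
python3 -m inch '[[[-0.1,0,0],[0,0,0]],[[-0.2,0,0],[0,0,0]],[[-0.3,0,0],[0,0,0]],[[-0.4,0,0],[0,0,0]],[[-0.5,0,0],[0,0,0]],[[-0.6,0,0],[0,0,0]],[[-0.7,0,0],[0,0,0]],[[-0.8,0,0],[0,0,0]],[[-0.9,0,0],[0,0,0]],[[-1,0,0],[0,0,0]]]'
python3 -m inch '[[[-0.15,0,0],[0,0,0]],[[-0.3,0,0],[0,0,0]],[[-0.45,0,0],[0,0,0]],[[-0.6,-0.1,0],[0,0,0]],[[-0.75,-0.1,0],[0,0,0]],[[-0.85,-0.1,0.1],[0,0,0]],[[-0.93,-0.1,0.2],[0,0,0]],[[-0.93,-0.1,0.3],[0,0,0]],[[-0.93,-0.1,0.4],[0,0,0]],[[-0.93,-0.1,0.5],[0,0,0]]]'
```

```text
clock: 14.35
position: [0.5481, -0.0898, 0.0855]
ee_rot: [0.707, 0.707, -0.0, -0.0]
ft_force: [-0.3, -0.5, -1.4]
grip_width: 0.458
grasp_force: 40.7
clock: 15.35
position: [0.5484, -0.1691, 0.086]
ee_rot: [0.707, 0.707, 0.0, -0.0]
ft_force: [-0.5, -0.0, -3.5]
grip_width: 0.462
grasp_force: 40.7
clock: 16.35
position: [0.5404, -0.242, 0.0449]
ee_rot: [0.707, 0.707, -0.0, -0.0]
ft_force: [0.5, -0.6, -2.0]
grip_width: 0.462
grasp_force: 40.7
```

```bash
python3 -m inch '[[[0,0,0.15],[0,0,0]],[[0,0,0.3],[0,0,0]],[[0,0,0.45],[0,0,0]],[[0,0,0.55],[0,0,0]],[[0,0,0.65],[0,0,0]],[[0,0,0.72],[0,0,0]],[[0,0,0.78],[0,0,0]],[[0,0,0.83],[0,0,0]],[[0,0,0.87],[0,0,0]],[[0,0,0.87],[0,0,0]]]'
```

```text
clock: 17.35
position: [0.5402, -0.2427, -0.0239]
ee_rot: [0.707, 0.707, -0.0, -0.0]
ft_force: [0.4, -0.1, -2.9]
grip_width: 0.464
grasp_force: 40.7
```

```bash
python3 -m inch '[[[0,0,0.02],[0,0,0]],[[0,0,0.02],[0,0,0]],[[0,0,0],[0,0,0]],[[0,0,0],[0,0,0]],[[0,0,-0.1],[0,0,0]],[[0,0,-0.25],[0,0,0]],[[0,0,-0.4],[0,0,0]],[[0,0,-0.6],[0,0,0]],[[0,0,-0.8],[0,0,0]],[[0,0,-1],[0,0,0]]]' 0.65
python3 -m inch '[[[0,0,-0.2],[0,0,0]],[[0,0,-0.4],[0,0,0]],[[0.1,-0.1,-0.4],[0,0,0]],[[0.2,-0.2,-0.4],[0,0,0]],[[0.35,-0.35,-0.4],[0,0,0]],[[0.5,-0.5,-0.4],[0,0,0]],[[0.65,-0.65,-0.4],[0,0,0]],[[0.8,-0.8,-0.4],[0,0,0]],[[0.9,-0.9,-0.4],[0,0,0]],[[1,-1,-0.4],[0,0,0]]]' 0.55
python3 -m inch '[[[0.1,0,0],[0,0,0]],[[0.2,0,0],[0,0,0]],[[0.3,0,0],[0,0,0]],[[0.4,0,0],[0,0,0]],[[0.5,0,0],[0,0,0]],[[0.6,0,0],[0,0,0]],[[0.7,0,0],[0,0,0]],[[0.8,0,0],[0,0,0]],[[0.9,0,0],[0,0,0]],[[1,0,0],[0,0,0]]]'
python3 - <<'E'
from h import *
b=manip.camera("scene")[:,:,::-1]
cv2.imwrite('pics/m5.png',cv2.resize(b[110:260,150:350],(800,600),interpolation=cv2.INTER_CUBIC))
E
```

```text
clock: 18.35
position: [0.5406, -0.2429, 0.0582]
ee_rot: [0.707, 0.707, 0.0, 0.0]
ft_force: [0.7, 0.0, -0.1]
grip_width: 0.648
grasp_force: 0.0
clock: 19.35
position: [0.4593, -0.1618, 0.0878]
ee_rot: [0.707, 0.707, -0.0, -0.0]
ft_force: [0.8, -0.1, 0.1]
grip_width: 0.547
grasp_force: 0.0
clock: 20.35
position: [0.4605, -0.0821, 0.0884]
ee_rot: [0.707, 0.707, 0.0, -0.0]
ft_force: [-0.1, 1.1, 0.0]
grip_width: 0.551
grasp_force: 0.0
```

View pics/m5.png

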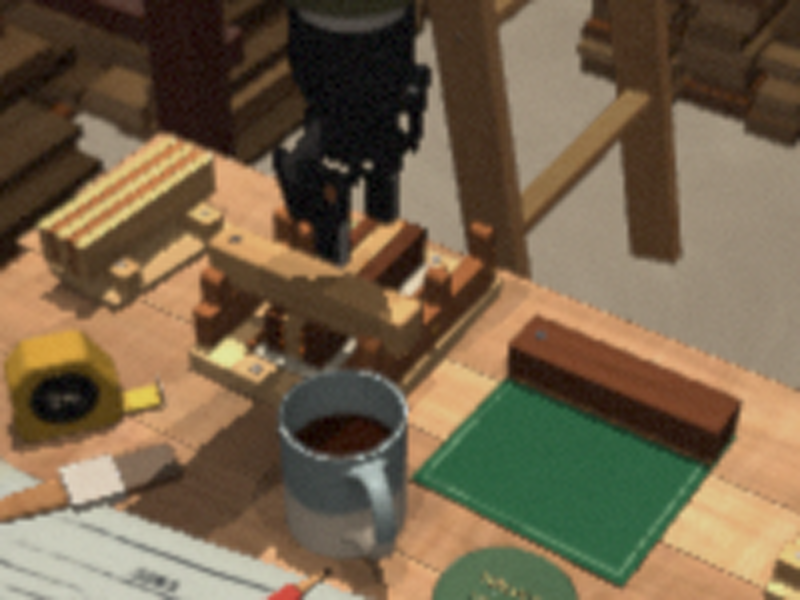

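The wide caul lies flat on the mat at (625,385). Next is the narrow caul.

```bash
python3 -m inch '[[[0.15,0,0],[0,0,0]],[[0.3,0,0],[0,0,0]],[[0.44,0,0],[0,0,0]],[[0.44,0,0.1],[0,0,0]],[[0.44,0,0.25],[0,0,0]],[[0.44,0,0.4],[0,0,0]],[[0.44,0,0.52],[0,0,0]],[[0.44,0,0.64],[0,0,0]],[[0.44,0,0.74],[0,0,0]],[[0.44,0,0.76],[0,0,0]]]'
python3 -m inch '[[[0,0,0],[0,0,0]],[[0,0,0],[0,0,0]],[[0,0,0],[0,0,0]],[[0,0,0],[0,0,0]],[[0,0,0],[0,0,0]],[[0,0,0],[0,0,0]],[[0,0,0],[0,0,0]],[[0,0,0],[0,0,0]],[[0,0,0],[0,0,0]],[[0,0,0],[0,0,0]]]' 0 40
```

```text
clock: 21.4
position: [0.4598, -0.0478, 0.0265]
ee_rot: [0.707, 0.707, -0.001, -0.0]
ft_force: [0.3, 1.2, -0.4]
grip_width: 0.55
grasp_force: 0.0
clock: 22.4
position: [0.4606, -0.0475, 0.0278]
ee_rot: [0.707, 0.707, 0.0, -0.0]
ft_force: [-2.4, 0.7, 4.3]
grip_width: 0.322
grasp_force: 40.4
```

```bash
python3 -m inch '[[[0,0,-0.1],[0,0,0]],[[0,0,-0.25],[0,0,0]],[[0,0,-0.4],[0,0,0]],[[0,0,-0.55],[0,0,0]],[[0,0,-0.7],[0,0,0]],[[-0.1,0,-0.75],[0,0,0]],[[-0.2,0,-0.75],[0,0,0]],[[-0.3,0,-0.75],[0,0,0]],[[-0.4,0,-0.75],[0,0,0]],[[-0.5,0,-0.75],[0,0,0]]]'
python3 -m inch '[[[-0.1,0,0],[0,0,0]],[[-0.2,0,0],[0,0,0]],[[-0.3,0,0],[0,0,0]],[[-0.4,0,0],[0,0,0]],[[-0.5,0,0],[0,0,0]],[[-0.6,0,0],[0,0,0]],[[-0.7,0,0],[0,0,0]],[[-0.8,0,0],[0,0,0]],[[-0.9,0,0],[0,0,0]],[[-1,0,0],[0,0,0]]]'
python3 -m inch '[[[-0.15,0,0],[0,0,0]],[[-0.3,0,0],[0,0,0]],[[-0.45,0,0],[0,0,0]],[[-0.6,0,0],[0,0,0]],[[-0.75,0,0],[0,0,0]],[[-0.85,0,0.1],[0,0,0]],[[-0.94,0,0.2],[0,0,0]],[[-0.94,0,0.3],[0,0,0]],[[-0.94,0,0.4],[0,0,0]],[[-0.94,0,0.5],[0,0,0]]]'
python3 -m inch '[[[0,0,0.15],[0,0,0]],[[0,0,0.3],[0,0,0]],[[0,0,0.45],[0,0,0]],[[0,0,0.55],[0,0,0]],[[0,0,0.65],[0,0,0]],[[0,0,0.72],[0,0,0]],[[0,0,0.78],[0,0,0]],[[0,0,0.83],[0,0,0]],[[0,0,0.87],[0,0,0]],[[0,0,0.87],[0,0,0]]]'
```

```text
clock: 23.4
position: [0.4601, -0.0886, 0.0871]
ee_rot: [0.707, 0.707, -0.0, -0.0]
ft_force: [-0.8, -0.3, -1.0]
grip_width: 0.322
grasp_force: 39.7
clock: 24.4
position: [0.4604, -0.1683, 0.0876]
ee_rot: [0.707, 0.707, 0.0, -0.0]
ft_force: [-0.1, 0.1, -1.4]
grip_width: 0.322
grasp_force: 39.7
clock: 25.4
position: [0.4603, -0.2421, 0.0466]
ee_rot: [0.707, 0.707, -0.0, -0.0]
ft_force: [-0.2, 0.6, -1.1]
grip_width: 0.32
grasp_force: 39.7
clock: 26.4
position: [0.4602, -0.2427, -0.0223]
ee_rot: [0.707, 0.707, -0.0, -0.0]
ft_force: [-0.1, -0.8, -2.9]
grip_width: 0.319
grasp_force: 39.7
```

```bash
python3 -m inch '[[[0,0,0.02],[0,0,0]],[[0,0,0.02],[0,0,0]],[[0,0,0],[0,0,0]],[[0,0,0],[0,0,0]],[[0,0,-0.1],[0,0,0]],[[0,0,-0.25],[0,0,0]],[[0,0,-0.4],[0,0,0]],[[0,0,-0.6],[0,0,0]],[[0,0,-0.8],[0,0,0]],[[0,0,-1],[0,0,0]]]' 0.55
python3 -m inch '[[[0,0,-0.2],[0,0,0.1]],[[0,0,-0.4],[0,0,0.2]],[[0,0,-0.6],[0,0,0.3]],[[0,0.1,-0.6],[0,0,0.4]],[[0,0.2,-0.6],[0,0,0.5]],[[0,0.3,-0.6],[0,0,0.6]],[[0.1,0.35,-0.6],[0,0,0.7]],[[0.2,0.4,-0.6],[0,0,0.8]],[[0.3,0.45,-0.6],[0,0,0.9]],[[0.3,0.5,-0.6],[0,0,1]]]' 0.72
python3 - <<'E'
from h import *
b=manip.camera("scene")[:,:,::-1];a=manip.camera("top")[:,:,::-1]
cv2.imwrite('pics/s6_raw.png',b)
cv2.imwrite('pics/m6.png',np.vstack([cv2.resize(b[140:230,190:350],(800,450)),cv2.resize(a[130:210,170:330],None,fx=1.8,fy=1.8)]) if 0 else cv2.resize(np.hstack([b[130:220,170:330],a[120:210,170:330]]),(800,225),interpolation=cv2.INTER_CUBIC))
cv2.imwrite('pics/m6b.png',np.vstack([cv2.resize(b[135:205,190:340],(800,373),interpolation=cv2.INTER_CUBIC),cv2.resize(a[130:215,180:480],(800,227),interpolation=cv2.INTER_CUBIC)]))
E
```

```text
clock: 27.4
position: [0.4606, -0.2429, 0.0598]
ee_rot: [0.707, 0.707, 0.0, 0.0]
ft_force: [0.0, -0.2, 0.4]
grip_width: 0.55
grasp_force: 0.0
clock: 28.4
position: [0.501, -0.2177, 0.1071]
ee_rot: [0.924, 0.382, 0.001, -0.0]
ft_force: [-0.4, 0.3, -0.2]
grip_width: 0.72
grasp_force: 0.0
```

View pics/m6b.png

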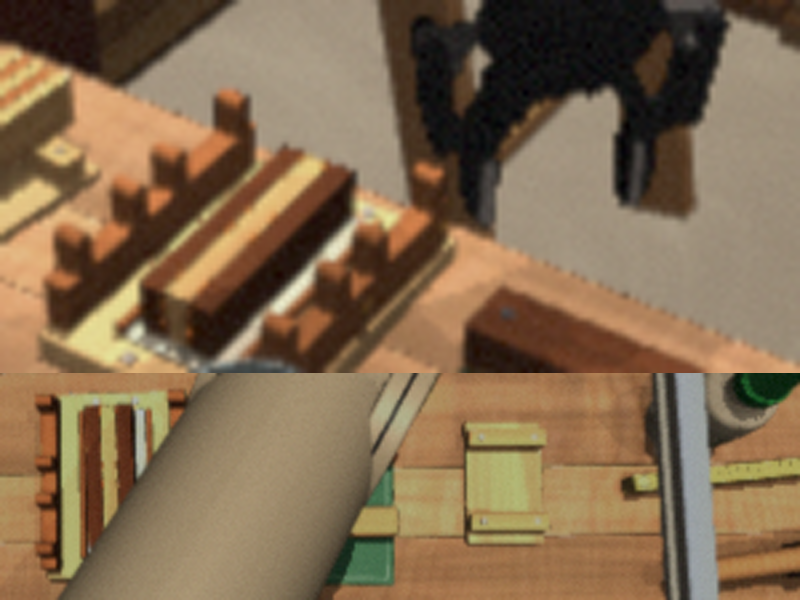

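Run:
```python
from h import *
np.set_printoptions(precision=4,suppress=True)
for p in [(85,407),(132,405),(80,550)]: print(atz("top",(180+p[0]/2.667,130+(p[1]-373)/2.667),.056))
for p in [(143,285),(195,318),(285,148),(355,172)]: print("s",atz("scene",(190+p[0]/5.333,135+p[1]/5.329),.056))
# horn tops in scene, outer horns left cheek / right cheek
for p in [(66,228),(128,182),(168,150),(232,95),(282,318),(333,265),(370,230),(430,165)]: print("h",atz("scene",(190+p[0]/5.333,135+p[1]/5.329),.074))
```

```text
[ 0.574  -0.0169  0.056 ]
[ 0.5751 -0.0631  0.056 ]
[ 0.4334 -0.0125  0.056 ]
s [ 0.4346 -0.0245  0.056 ]
s [ 0.4287 -0.0617  0.056 ]
s [ 0.5711 -0.0188  0.056 ]
s [ 0.5742 -0.0629  0.056 ]
h [0.4325 0.0218 0.074 ]
h [0.4807 0.0191 0.074 ]
h [0.5149 0.0186 0.074 ]
h [0.5755 0.0197 0.074 ]
h [ 0.436  -0.1097  0.074 ]
h [ 0.4835 -0.1082  0.074 ]
h [ 0.5174 -0.1086  0.074 ]
h [ 0.5817 -0.1055  0.074 ]
```

```bash
python3 -m inch '[[[0.1,-0.1,0],[0,0,0.1]],[[0.2,-0.2,0],[0,0,0.2]],[[0.3,-0.3,0],[0,0,0.3]],[[0.4,-0.4,0],[0,0,0.4]],[[0.5,-0.5,0],[0,0,0.5]],[[0.6,-0.6,0],[0,0,0.6]],[[0.7,-0.7,0],[0,0,0.7]],[[0.8,-0.8,0],[0,0,0.8]],[[0.9,-0.9,0],[0,0,0.9]],[[1,-1,0],[0,0,1]]]'
python3 -m inch '[[[0.05,-0.15,0],[0,0,0]],[[0.05,-0.3,0],[0,0,0]],[[0.05,-0.45,0],[0,0,0]],[[0.05,-0.6,0],[0,0,0]],[[0.05,-0.7,0],[0,0,0]],[[0.05,-0.8,0],[0,0,0]],[[0.05,-0.8,0.1],[0,0,0]],[[0.05,-0.8,0.2],[0,0,0]],[[0.05,-0.8,0.3],[0,0,0]],[[0.05,-0.8,0.3],[0,0,0]]]'
```

```text
clock: 29.5
position: [0.5003, -0.1056, 0.1066]
ee_rot: [1.0, -0.001, 0.0, -0.0]
ft_force: [0.2, -0.6, -0.4]
grip_width: 0.726
grasp_force: 0.0
clock: 30.5
position: [0.5035, -0.0423, 0.0805]
ee_rot: [1.0, -0.001, -0.001, 0.0]
ft_force: [0.1, 0.6, 0.0]
grip_width: 0.723
grasp_force: 0.0
```

```bash
python3 -m inch '[[[0,-0.03,0.15],[0,0,0]],[[0,-0.03,0.3],[0,0,0]],[[0,-0.03,0.45],[0,0,0]],[[0,-0.03,0.55],[0,0,0]],[[0,-0.03,0.65],[0,0,0]],[[0,-0.03,0.75],[0,0,0]],[[0,-0.03,0.82],[0,0,0]],[[0,-0.03,0.9],[0,0,0]],[[0,-0.03,0.94],[0,0,0]],[[0,-0.03,0.94],[0,0,0]]]'
python3 -m inch '[[[0,0,0],[0,0,0]],[[0,0,0],[0,0,0]],[[0,0,0],[0,0,0]],[[0,0,0],[0,0,0]],[[0,0,0],[0,0,0]],[[0,0,0],[0,0,0]],[[0,0,0],[0,0,0]],[[0,0,0],[0,0,0]],[[0,0,0],[0,0,0]],[[0,0,0],[0,0,0]]]' 0 40
```

```text
clock: 31.5
position: [0.5043, -0.0393, 0.0065]
ee_rot: [1.0, -0.0, -0.0, 0.0]
ft_force: [-0.3, -0.2, 0.7]
grip_width: 0.721
grasp_force: 0.0
clock: 32.5
position: [0.5049, -0.0392, 0.0073]
ee_rot: [1.0, -0.0, 0.0, -0.0]
ft_force: [-2.1, -0.4, 6.2]
grip_width: 0.523
grasp_force: 41.3
```

```bash
python3 -m inch '[[[0,0,-0.15],[0,0,0]],[[0,0,-0.35],[0,0,0]],[[0,0,-0.55],[0,0,0]],[[0,0,-0.75],[0,0,0]],[[0,0,-0.9],[0,0,0]],[[0,0.05,-1],[0,0,0]],[[0,0.15,-1],[0,0,0]],[[0,0.25,-1],[0,0,0]],[[0,0.4,-1],[0,0,0]],[[0,0.5,-1],[0,0,0]]]'
python3 -m inch '[[[0,0.1,0],[0,0,0]],[[0,0.2,0],[0,0,0]],[[0,0.3,0],[0,0,0]],[[0,0.4,0],[0,0,0]],[[0,0.5,0],[0,0,0]],[[0,0.6,0],[0,0,0]],[[0,0.7,0],[0,0,0]],[[0,0.8,0],[0,0,0]],[[0,0.9,0],[0,0,0]],[[0,1,0],[0,0,0]]]'
python3 -m inch '[[[0,0.1,0],[0,0,0]],[[0,0.2,0],[0,0,0]],[[0,0.3,0],[0,0,0]],[[0,0.4,0],[0,0,0]],[[0,0.5,0],[0,0,0]],[[0,0.6,0],[0,0,0]],[[0,0.7,0],[0,0,0]],[[0,0.8,0],[0,0,0]],[[0,0.9,0],[0,0,0]],[[0,1,0],[0,0,0]]]'
python3 -m inch '[[[0,0.1,0],[0,0,0]],[[0,0.2,0],[0,0,0]],[[0,0.3,0],[0,0,0]],[[0,0.4,0],[0,0,0]],[[0,0.5,0],[0,0,0]],[[0,0.6,0],[0,0,0]],[[0,0.7,0],[0,0,0]],[[0,0.8,0],[0,0,0]],[[0,0.9,0],[0,0,0]],[[0,1,0],[0,0,0]]]'
```

```text
clock: 33.5
position: [0.5039, -0.0811, 0.0863]
ee_rot: [1.0, -0.001, -0.0, 0.0]
ft_force: [0.2, 0.8, -1.3]
grip_width: 0.528
grasp_force: 41.1
clock: 34.5
position: [0.5044, -0.1599, 0.0868]
ee_rot: [1.0, -0.0, 0.0, -0.0]
ft_force: [-0.5, 0.4, -1.2]
grip_width: 0.525
grasp_force: 41.1
clock: 35.5
position: [0.5044, -0.2399, 0.0868]
ee_rot: [1.0, -0.0, 0.0, -0.0]
ft_force: [0.0, 0.0, -1.3]
grip_width: 0.524
grasp_force: 41.1
clock: 36.5
position: [0.5043, -0.3199, 0.0868]
ee_rot: [1.0, -0.0, 0.0, -0.0]
ft_force: [0.9, 0.2, -1.8]
grip_width: 0.525
grasp_force: 41.1
```

```bash
python3 -m inch '[[[0,0.1,0],[0,0,0]],[[0,0.2,0],[0,0,0]],[[0,0.3,0],[0,0,0]],[[0,0.4,0],[0,0,0]],[[0,0.5,0],[0,0,0]],[[0,0.6,0],[0,0,0]],[[0,0.7,0],[0,0,0]],[[0,0.8,0],[0,0,0]],[[0,0.9,0],[0,0,0]],[[0,1,0],[0,0,0]]]'
python3 -m inch '[[[0,0.1,0],[0,0,0]],[[0,0.2,0],[0,0,0]],[[0,0.3,0],[0,0,0]],[[-0.02,0.41,0.1],[0,0,0]],[[-0.02,0.41,0.25],[0,0,0]],[[-0.02,0.41,0.4],[0,0,0]],[[-0.02,0.41,0.55],[0,0,0]],[[-0.02,0.41,0.7],[0,0,0]],[[-0.02,0.41,0.8],[0,0,0]],[[-0.02,0.41,0.85],[0,0,0]]]'
python3 -m inch '[[[0,0,0.02],[0,0,0]],[[0,0,0.04],[0,0,0]],[[0,0,0.06],[0,0,0]],[[0,0,0.06],[0,0,0]],[[0,0,0.06],[0,0,0]],[[0,0,0.06],[0,0,0]],[[0,0,0.06],[0,0,0]],[[0,0,0.06],[0,0,0]],[[0,0,0.06],[0,0,0]],[[0,0,0.06],[0,0,0]]]'
```

```text
clock: 37.5
position: [0.5043, -0.3999, 0.0867]
ee_rot: [1.0, -0.0, -0.0, -0.0]
ft_force: [-0.9, 0.3, -0.4]
grip_width: 0.526
grasp_force: 41.1
clock: 38.5
position: [0.5024, -0.4316, 0.0176]
ee_rot: [1.0, -0.0, -0.0, -0.0]
ft_force: [-0.1, 0.1, -0.9]
grip_width: 0.525
grasp_force: 41.1
clock: 39.5
position: [0.5027, -0.4321, 0.0139]
ee_rot: [1.0, -0.0, -0.0, -0.0]
ft_force: [0.3, -0.8, -0.9]
grip_width: 0.527
grasp_force: 41.1
```

```bash
python3 -m inch '[[[0,0,0.015],[0,0,0]],[[0,0,0.015],[0,0,0]],[[0,0,0],[0,0,0]],[[0,0,0],[0,0,0]],[[0,0,-0.1],[0,0,0]],[[0,0,-0.25],[0,0,0]],[[0,0,-0.4],[0,0,0]],[[0,0,-0.6],[0,0,0]],[[0,0,-0.8],[0,0,0]],[[0,0,-1],[0,0,0]]]' 0.75
python3 -m inch '[[[0,-0.1,0],[0,0,0]],[[0,-0.2,0],[0,0,0]],[[0,-0.3,0],[0,0,0]],[[0,-0.4,0],[0,0,0]],[[0,-0.5,0],[0,0,0]],[[0,-0.6,0],[0,0,0]],[[0,-0.7,0],[0,0,0]],[[0,-0.8,0],[0,0,0]],[[0,-0.9,0],[0,0,0]],[[0,-1,0],[0,0,0]]]'
python3 -m inch '[[[0,-0.1,0],[0,0,0]],[[0,-0.2,0],[0,0,0]],[[0,-0.3,0],[0,0,0]],[[0,-0.4,0],[0,0,0]],[[0,-0.5,0],[0,0,0]],[[0,-0.6,0],[0,0,0]],[[0,-0.7,0],[0,0,0]],[[0,-0.8,0],[0,0,0]],[[0,-0.9,0],[0,0,0]],[[0,-1,0],[0,0,0]]]'
python3 -m inch '[[[0,-0.1,0],[0,0,0]],[[0,-0.2,0],[0,0,0]],[[0,-0.3,0],[0,0,0]],[[0,-0.4,0],[0,0,0]],[[0,-0.5,0],[0,0,0]],[[0,-0.6,0],[0,0,0]],[[0,-0.7,0],[0,0,0]],[[0,-0.8,0],[0,0,0]],[[0,-0.9,0],[0,0,0]],[[0,-1,0],[0,0,0]]]'
python3 -m inch '[[[0,-0.1,0],[0,0,0]],[[0,-0.2,0],[0,0,0]],[[0,-0.3,0],[0,0,0]],[[0,-0.4,0],[0,0,0]],[[0,-0.5,0],[0,0,0]],[[0,-0.6,0],[0,0,0]],[[0,-0.7,0],[0,0,0]],[[0,-0.8,0],[0,0,0]],[[0,-0.9,0],[0,0,0]],[[0,-1,0],[0,0,0]]]'
```

```text
clock: 40.5
position: [0.5028, -0.4323, 0.0959]
ee_rot: [1.0, -0.0, 0.0, 0.0]
ft_force: [-0.6, 0.1, 0.7]
grip_width: 0.749
grasp_force: 0.0
clock: 41.5
position: [0.5027, -0.3514, 0.094]
ee_rot: [1.0, -0.0, 0.0, -0.0]
ft_force: [0.0, -0.6, -0.5]
grip_width: 0.749
grasp_force: 0.0
clock: 42.5
position: [0.5028, -0.2714, 0.094]
ee_rot: [1.0, -0.0, 0.0, -0.0]
ft_force: [-0.2, 0.2, -0.0]
grip_width: 0.747
grasp_force: 0.0
clock: 43.5
position: [0.5028, -0.1914, 0.094]
ee_rot: [1.0, -0.0, 0.0, -0.0]
ft_force: [-0.4, -0.3, -0.2]
grip_width: 0.75
grasp_force: 0.0
clock: 44.5
position: [0.5028, -0.1114, 0.094]
ee_rot: [1.0, -0.0, -0.0, -0.0]
ft_force: [-0.4, -0.1, -0.1]
grip_width: 0.749
grasp_force: 0.0
```

Run:
```python
from h import *
a=manip.camera("top")[:,:,::-1]
cv2.imwrite('pics/m7.png',cv2.resize(a[125:225,235:400],(800,485),interpolation=cv2.INTER_CUBIC))
```

```text
(no output)
```

View pics/m7.png

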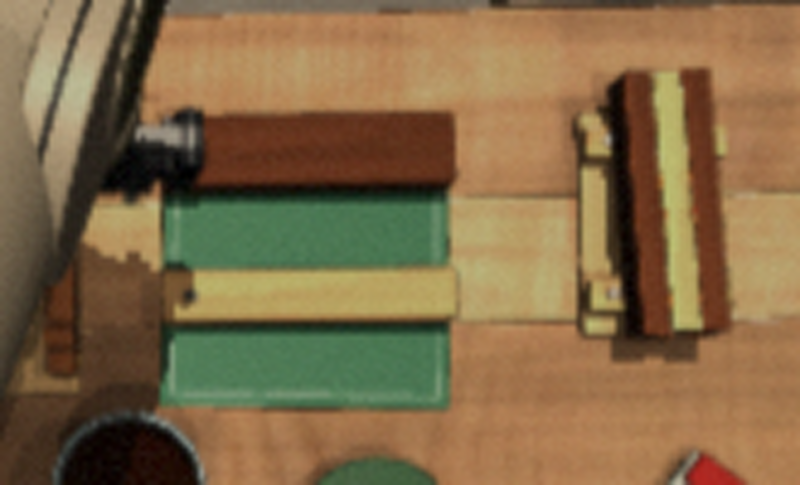

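Run:
```python
from h import *
np.set_printoptions(precision=4,suppress=True)
f=lambda P,z:np.array([atz("top",(235+(x+.5)/4.848-.5,125+(y+.5)/4.85-.5),z)[:2] for x,y in P])
X=f([(626,72),(712,70),(730,330),(643,335)],.061);print("cured",X.mean(0),X,np.arctan2(*(X[0]+X[1]-X[2]-X[3])[::-1]))
X=f([(455,113),(453,180)],.035);print("wide right end",X)
X=f([(166,276),(455,268),(456,316),(168,320)],.035);print("narrow",X.mean(0),X)
```

```text
cured [ 0.5048 -0.4328] [[ 0.5742 -0.4089]
 [ 0.5745 -0.4541]
 [ 0.4363 -0.4566]
 [ 0.4343 -0.4116]] 0.018526501680588996
wide right end [[ 0.5597 -0.3228]
 [ 0.5227 -0.3205]]
narrow [ 0.461  -0.2422] [[ 0.4725 -0.1643]
 [ 0.4745 -0.32  ]
 [ 0.4485 -0.3197]
 [ 0.4485 -0.165 ]]
```

```bash
python3 -m inch '[[[0,-0.1,0],[0,0,0]],[[0,-0.2,0],[0,0,0]],[[0,-0.3,0],[0,0,0]],[[0,-0.4,0],[0,0,0]],[[0,-0.5,0],[0,0,0]],[[0,-0.6,0],[0,0,0]],[[0,-0.7,0],[0,0,0]],[[0,-0.8,0],[0,0,0]],[[0,-0.9,0],[0,0,0]],[[0,-1,0],[0,0,0]]]'
python3 -m inch '[[[0,-0.1,0],[0,0,0]],[[0,-0.2,0],[0,0,0]],[[-0.05,-0.3,0],[0,0,0]],[[-0.05,-0.4,0],[0,0,0]],[[-0.1,-0.5,0],[0,0,0]],[[-0.1,-0.6,0],[0,0,0]],[[-0.15,-0.7,0],[0,0,0]],[[-0.15,-0.8,0],[0,0,0]],[[-0.2,-0.9,0],[0,0,0]],[[-0.2,-1,0],[0,0,0]]]'
python3 -m inch '[[[0,-0.1,0],[0,0,0]],[[0,-0.2,0],[0,0,0]],[[0,-0.3,0],[0,0,0]],[[0,-0.4,0],[0,0,0]],[[0,-0.5,0],[0,0,0]],[[0,-0.6,0],[0,0,0]],[[0,-0.7,0],[0,0,0]],[[0,-0.8,0],[0,0,0]],[[0,-0.95,0],[0,0,0.02]],[[0,-1.0,0],[0,0,0.04]]]'
```

```text
clock: 45.55
position: [0.5029, -0.0314, 0.094]
ee_rot: [1.0, -0.0, 0.0, -0.0]
ft_force: [-0.3, -0.1, 0.7]
grip_width: 0.751
grasp_force: 0.0
clock: 46.55
position: [0.4865, 0.0486, 0.0939]
ee_rot: [1.0, -0.0, -0.0, -0.0]
ft_force: [0.4, -0.6, -0.1]
grip_width: 0.749
grasp_force: 0.0
clock: 47.55
position: [0.4869, 0.1294, 0.094]
ee_rot: [1.0, -0.016, -0.0, -0.0]
ft_force: [0.5, 0.4, -0.4]
grip_width: 0.751
grasp_force: 0.0
```

```bash
python3 -m inch '[[[0,-0.1,0],[0,0,0]],[[0,-0.185,0],[0,0,0]],[[0,-0.185,0.1],[0,0,0]],[[0,-0.185,0.25],[0,0,0]],[[0,-0.185,0.4],[0,0,0]],[[0,-0.185,0.55],[0,0,0]],[[0,-0.185,0.7],[0,0,0]],[[0,-0.185,0.85],[0,0,0]],[[0,-0.185,0.95],[0,0,0]],[[0,-0.185,1],[0,0,0]]]'
python3 -m inch '[[[0,0,0],[0,0,0]],[[0,0,0],[0,0,0]],[[0,0,0],[0,0,0]],[[0,0,0],[0,0,0]],[[0,0,0],[0,0,0]],[[0,0,0],[0,0,0]],[[0,0,0],[0,0,0]],[[0,0,0],[0,0,0]],[[0,0,0],[0,0,0]],[[0,0,0],[0,0,0]]]' 0 40
```

```text
clock: 48.55
position: [0.4871, 0.1425, 0.013]
ee_rot: [1.0, -0.016, -0.0, 0.0]
ft_force: [-0.9, -0.1, 1.0]
grip_width: 0.748
grasp_force: 0.0
clock: 49.55
position: [0.4876, 0.1428, 0.0142]
ee_rot: [1.0, -0.016, 0.0, -0.0]
ft_force: [-2.0, -0.1, 5.4]
grip_width: 0.53
grasp_force: 41.7
```

```bash
python3 -m inch '[[[0,0,-0.15],[0,0,0]],[[0,0,-0.35],[0,0,0]],[[0,0,-0.55],[0,0,0]],[[0,0,-0.75],[0,0,0]],[[0,0,-0.9],[0,0,0]],[[0,0.05,-0.9],[0,0,0]],[[0,0.1,-0.9],[0,0,-0.02]],[[0,0.2,-0.9],[0,0,-0.04]],[[0,0.3,-0.9],[0,0,-0.04]],[[0,0.35,-0.9],[0,0,-0.04]]]'
python3 -m inch '[[[0,0.1,0],[0,0,0]],[[0,0.2,0],[0,0,0]],[[0.05,0.3,0],[0,0,0]],[[0.05,0.4,0],[0,0,0]],[[0.1,0.5,0],[0,0,0]],[[0.1,0.6,0],[0,0,0]],[[0.15,0.7,0],[0,0,0]],[[0.15,0.8,0],[0,0,0]],[[0.2,0.9,0],[0,0,0]],[[0.2,1,0],[0,0,0]]]'
python3 -m inch '[[[0,0.15,0],[0,0,0]],[[0,0.3,0],[0,0,0]],[[0,0.45,0],[0,0,0]],[[0,0.6,0],[0,0,0]],[[0,0.75,0],[0,0,0]],[[0,0.9,0],[0,0,0]],[[0,0.97,0],[0,0,0]],[[0,0.97,0],[0,0,0]],[[0,0.97,0],[0,0,0]],[[0,0.97,0],[0,0,0]]]'
```

```text
clock: 50.55
position: [0.4862, 0.1132, 0.0855]
ee_rot: [1.0, -0.001, -0.0, 0.0]
ft_force: [-0.6, -0.0, -1.8]
grip_width: 0.528
grasp_force: 41.4
clock: 51.55
position: [0.5029, 0.0341, 0.086]
ee_rot: [1.0, -0.0, 0.0, 0.0]
ft_force: [0.0, 0.2, -1.2]
grip_width: 0.527
grasp_force: 41.4
clock: 52.55
position: [0.5025, -0.0422, 0.0859]
ee_rot: [1.0, 0.0, -0.0, -0.0]
ft_force: [-1.4, 1.0, -1.9]
grip_width: 0.525
grasp_force: 41.4
```

```bash
python3 -m inch '[[[0.015,0.02,0.1],[0,0,0]],[[0.015,0.02,0.25],[0,0,0]],[[0.015,0.02,0.4],[0,0,0]],[[0.015,0.02,0.55],[0,0,0]],[[0.015,0.02,0.68],[0,0,0]],[[0.015,0.02,0.78],[0,0,0]],[[0.015,0.02,0.86],[0,0,0]],[[0.015,0.02,0.91],[0,0,0]],[[0.015,0.02,0.95],[0,0,0]],[[0.015,0.02,0.95],[0,0,0]]]'
```

```text
clock: 53.55
position: [0.5036, -0.0445, 0.0098]
ee_rot: [1.0, -0.0, -0.0, -0.0]
ft_force: [0.0, 0.2, -0.8]
grip_width: 0.521
grasp_force: 41.4
```

```bash
python3 -m inch '[[[0,0,0.015],[0,0,0]],[[0,0,0.015],[0,0,0]],[[0,0,0],[0,0,0]],[[0,0,0],[0,0,0]],[[0,0,-0.1],[0,0,0]],[[0,0,-0.25],[0,0,0]],[[0,0,-0.4],[0,0,0]],[[0,0,-0.6],[0,0,0]],[[0,0,-0.8],[0,0,0]],[[0,0,-1],[0,0,0]]]' 0.68
python3 -m inch '[[[0,0.1,-0.05],[0,0,-0.1]],[[0.05,0.2,-0.1],[0,0,-0.2]],[[0.1,0.3,-0.15],[0,0,-0.3]],[[0.15,0.4,-0.15],[0,0,-0.4]],[[0.2,0.5,-0.15],[0,0,-0.5]],[[0.25,0.6,-0.15],[0,0,-0.6]],[[0.3,0.7,-0.15],[0,0,-0.7]],[[0.35,0.8,-0.15],[0,0,-0.8]],[[0.4,0.9,-0.15],[0,0,-0.9]],[[0.47,1,-0.15],[0,0,-1]]]'
python3 -m inch '[[[-0.1,0.1,0],[0,0,-0.1]],[[-0.2,0.2,0],[0,0,-0.2]],[[-0.3,0.3,0],[0,0,-0.3]],[[-0.4,0.4,0],[0,0,-0.4]],[[-0.5,0.5,0],[0,0,-0.5]],[[-0.6,0.6,0],[0,0,-0.6]],[[-0.7,0.7,0],[0,0,-0.7]],[[-0.8,0.8,0],[0,0,-0.8]],[[-0.9,0.9,0],[0,0,-0.9]],[[-1,1,0],[0,0,-1]]]' 0.65
python3 - <<'E'
from h import *
b=manip.camera("scene")[:,:,::-1];a=manip.camera("top")[:,:,::-1]
cv2.imwrite('pics/m8.png',np.vstack([cv2.resize(b[135:205,190:340],(800,373),interpolation=cv2.INTER_CUBIC),cv2.resize(a[130:215,180:480],(800,227),interpolation=cv2.INTER_CUBIC)]))
E
```

```text
clock: 54.55
position: [0.5039, -0.0446, 0.0917]
ee_rot: [1.0, -0.0, 0.001, -0.0]
ft_force: [0.8, -0.1, -0.1]
grip_width: 0.679
grasp_force: 0.0
clock: 55.55
position: [0.5415, -0.1249, 0.1032]
ee_rot: [0.923, 0.384, 0.001, 0.0]
ft_force: [0.0, 0.2, 0.6]
grip_width: 0.68
grasp_force: 0.0
clock: 56.55
position: [0.5414, -0.2383, 0.1033]
ee_rot: [0.706, 0.708, 0.0, 0.001]
ft_force: [0.2, -0.0, 0.4]
grip_width: 0.649
grasp_force: 0.0
```

View pics/m8.png

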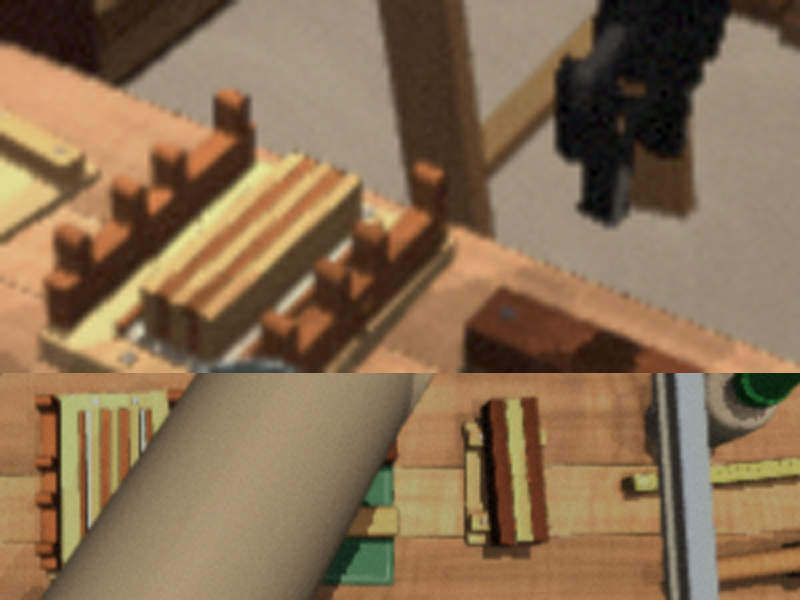

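The new blank lies in the bed, centred between the rails, and the cured blank is on its rest at (515,470). Now I'll fetch the wide caul.

```bash
python3 -m inch '[[[-0.05,0,0.1],[0,0,0]],[[-0.05,0,0.2],[0,0,0]],[[-0.05,0,0.3],[0,0,0]],[[-0.05,0,0.4],[0,0,0]],[[-0.05,0,0.5],[0,0,0]],[[-0.05,0,0.6],[0,0,0]],[[-0.05,0,0.7],[0,0,0]],[[-0.05,0,0.8],[0,0,0]],[[-0.05,0,0.9],[0,0,0]],[[-0.05,0,1],[0,0,0]]]'
python3 -m inch '[[[0,0,0.1],[0,0,0]],[[0,0,0.2],[0,0,0]],[[0,0,0.3],[0,0,0]],[[0,0,0.38],[0,0,0]],[[0,0,0.45],[0,0,0]],[[0,0,0.5],[0,0,0]],[[0,0,0.54],[0,0,0]],[[0,0,0.56],[0,0,0]],[[0,0,0.56],[0,0,0]],[[0,0,0.56],[0,0,0]]]'
python3 -m inch '[[[0,0,0],[0,0,0]],[[0,0,0],[0,0,0]],[[0,0,0],[0,0,0]],[[0,0,0],[0,0,0]],[[0,0,0],[0,0,0]],[[0,0,0],[0,0,0]],[[0,0,0],[0,0,0]],[[0,0,0],[0,0,0]],[[0,0,0],[0,0,0]],[[0,0,0],[0,0,0]]]' 0 40
```

```text
clock: 57.65
position: [0.5411, -0.2417, 0.0213]
ee_rot: [0.707, 0.707, 0.0, -0.0]
ft_force: [0.3, 0.6, -0.0]
grip_width: 0.65
grasp_force: 0.0
clock: 58.65
position: [0.5413, -0.2417, -0.0226]
ee_rot: [0.707, 0.707, 0.0, 0.0]
ft_force: [0.5, 0.1, -0.0]
grip_width: 0.652
grasp_force: 0.0
clock: 59.65
position: [0.5415, -0.2417, -0.0224]
ee_rot: [0.707, 0.707, 0.0, 0.0]
ft_force: [-0.7, 0.4, 5.2]
grip_width: 0.462
grasp_force: 42.0
```

```bash
python3 -m inch '[[[0,0,-0.1],[0,0,0]],[[0,0,-0.2],[0,0,0]],[[0,0,-0.35],[0,0,0]],[[0,0,-0.5],[0,0,0]],[[0,0,-0.65],[0,0,0]],[[0,0,-0.8],[0,0,0]],[[0,0,-0.95],[0,0,0]],[[0.05,0.05,-1],[0,0,0]],[[0.1,0.1,-1],[0,0,0]],[[0.2,0.1,-1],[0,0,0]]]'
python3 -m inch '[[[0.1,0,-0.1],[0,0,0]],[[0.2,0,-0.15],[0,0,0]],[[0.3,0,-0.15],[0,0,0]],[[0.4,0,-0.15],[0,0,0]],[[0.5,0,-0.15],[0,0,0]],[[0.6,0,-0.15],[0,0,0]],[[0.7,0,-0.15],[0,0,0]],[[0.8,0,-0.15],[0,0,0]],[[0.9,0,-0.15],[0,0,0]],[[1,0,-0.15],[0,0,0]]]'
python3 -m inch '[[[0.1,0,0],[0,0,0]],[[0.2,0,0],[0,0,0]],[[0.3,0,0],[0,0,0]],[[0.4,0,0],[0,0,0]],[[0.5,0,0],[0,0,0]],[[0.6,0,0],[0,0,0]],[[0.7,0,0],[0,0,0]],[[0.8,0,0],[0,0,0]],[[0.9,0,0],[0,0,0]],[[1,0,0],[0,0,0]]]'
python3 -m inch '[[[0.1,0,0],[0,0,0]],[[0.2,0,0],[0,0,0]],[[0.27,0,0],[0,0,0]],[[0.27,0,0],[0,0,0]],[[0.27,0,0],[0,0,0]],[[0.27,0,0],[0,0,0]],[[0.27,0,0],[0,0,0]],[[0.27,0,0],[0,0,0]],[[0.27,0,0],[0,0,0]],[[0.27,0,0],[0,0,0]]]'
```

```text
clock: 60.65
position: [0.5496, -0.2251, 0.0568]
ee_rot: [0.707, 0.707, -0.0, -0.0]
ft_force: [0.2, 0.4, -2.4]
grip_width: 0.459
grasp_force: 41.2
clock: 61.65
position: [0.5492, -0.1449, 0.0692]
ee_rot: [0.707, 0.707, 0.0, -0.0]
ft_force: [0.4, 0.3, -1.6]
grip_width: 0.458
grasp_force: 41.1
clock: 62.65
position: [0.5492, -0.065, 0.0692]
ee_rot: [0.707, 0.707, 0.0, -0.0]
ft_force: [0.3, -0.7, -1.8]
grip_width: 0.461
grasp_force: 41.1
clock: 63.65
position: [0.5493, -0.0441, 0.0692]
ee_rot: [0.707, 0.707, 0.0, -0.0]
ft_force: [0.3, 0.8, -0.7]
grip_width: 0.46
grasp_force: 41.1
```

```bash
python3 -m inch '[[[0,0,0.06],[0,0,0]],[[0,0,0.12],[0,0,0]],[[0,0,0.18],[0,0,0]],[[0,0,0.24],[0,0,0]],[[0,0,0.3],[0,0,0]],[[0,0,0.36],[0,0,0]],[[0,0,0.41],[0,0,0]],[[0,0,0.45],[0,0,0]],[[0,0,0.47],[0,0,0]],[[0,0,0.47],[0,0,0]]]'
```

```text
clock: 64.65
position: [0.5492, -0.044, 0.0314]
ee_rot: [0.707, 0.707, -0.0, -0.0]
ft_force: [0.6, 0.5, -2.5]
grip_width: 0.461
grasp_force: 41.2
```

```bash
python3 -m inch '[[[0,0,0.01],[0,0,0]],[[0,0,0.01],[0,0,0]],[[0,0,0],[0,0,0]],[[0,0,0],[0,0,0]],[[0,0,-0.1],[0,0,0]],[[0,0,-0.25],[0,0,0]],[[0,0,-0.4],[0,0,0]],[[0,0,-0.6],[0,0,0]],[[0,0,-0.75],[0,0,0]],[[0,0,-0.9],[0,0,0]]]' 0.65
python3 -m inch '[[[-0.1,-0.1,0],[0,0,0]],[[-0.2,-0.2,0],[0,0,0]],[[-0.3,-0.3,0],[0,0,0]],[[-0.4,-0.4,0],[0,0,0]],[[-0.5,-0.5,0],[0,0,0]],[[-0.6,-0.6,0],[0,0,0]],[[-0.7,-0.7,0],[0,0,0]],[[-0.8,-0.8,0],[0,0,0]],[[-0.9,-0.9,0],[0,0,0]],[[-1,-1,0],[0,0,0]]]' 0.55
python3 -m inch '[[[-0.1,0,0],[0,0,0]],[[-0.2,0,0],[0,0,0]],[[-0.3,0,0],[0,0,0]],[[-0.4,0,0],[0,0,0]],[[-0.5,0,0],[0,0,0]],[[-0.6,0,0],[0,0,0]],[[-0.7,0,0],[0,0,0]],[[-0.8,0,0],[0,0,0]],[[-0.9,-0.05,0],[0,0,0]],[[-1,-0.1,0],[0,0,0]]]'
python3 -m inch '[[[-0.15,0,0],[0,0,0]],[[-0.3,0,0],[0,0,0]],[[-0.48,0,0.1],[0,0,0]],[[-0.48,0,0.2],[0,0,0]],[[-0.48,0,0.35],[0,0,0]],[[-0.48,0,0.5],[0,0,0]],[[-0.48,0,0.65],[0,0,0]],[[-0.48,0,0.8],[0,0,0]],[[-0.48,0,0.9],[0,0,0]],[[-0.48,0,1],[0,0,0]]]'
```

```text
clock: 65.65
position: [0.5495, -0.0441, 0.105]
ee_rot: [0.707, 0.707, 0.0, 0.0]
ft_force: [0.7, -0.0, 0.5]
grip_width: 0.648
grasp_force: 0.0
clock: 66.65
position: [0.4685, -0.1247, 0.1036]
ee_rot: [0.707, 0.707, 0.0, -0.0]
ft_force: [0.6, -0.6, -0.4]
grip_width: 0.551
grasp_force: 0.0
clock: 67.65
position: [0.4608, -0.2047, 0.1035]
ee_rot: [0.707, 0.707, -0.0, -0.0]
ft_force: [-0.3, 0.0, -0.3]
grip_width: 0.55
grasp_force: 0.0
clock: 68.65
position: [0.4611, -0.2423, 0.0228]
ee_rot: [0.707, 0.707, -0.0, -0.0]
ft_force: [-0.0, -0.5, 0.3]
grip_width: 0.548
grasp_force: 0.0
```

```bash
python3 -m inch '[[[0,0,0.1],[0,0,0]],[[0,0,0.2],[0,0,0]],[[0,0,0.3],[0,0,0]],[[0,0,0.38],[0,0,0]],[[0,0,0.45],[0,0,0]],[[0,0,0.5],[0,0,0]],[[0,0,0.54],[0,0,0]],[[0,0,0.56],[0,0,0]],[[0,0,0.56],[0,0,0]],[[0,0,0.56],[0,0,0]]]'
python3 -m inch '[[[0,0,0],[0,0,0]],[[0,0,0],[0,0,0]],[[0,0,0],[0,0,0]],[[0,0,0],[0,0,0]],[[0,0,0],[0,0,0]],[[0,0,0],[0,0,0]],[[0,0,0],[0,0,0]],[[0,0,0],[0,0,0]],[[0,0,0],[0,0,0]],[[0,0,0],[0,0,0]]]' 0 40
python3 - <<'E'
from h import *
b=manip.camera("scene")[:,:,::-1]
cv2.imwrite('pics/m9.png',cv2.resize(b[110:230,170:350],(800,533),interpolation=cv2.INTER_CUBIC))
E
```

```text
clock: 69.65
position: [0.4613, -0.2424, -0.0211]
ee_rot: [0.707, 0.707, 0.0, 0.0]
ft_force: [0.4, -0.3, 0.6]
grip_width: 0.55
grasp_force: 0.0
clock: 70.65
position: [0.4615, -0.2425, -0.0209]
ee_rot: [0.707, 0.707, 0.0, 0.0]
ft_force: [-0.3, 1.0, 6.0]
grip_width: 0.321
grasp_force: 41.1
```

View pics/m9.png

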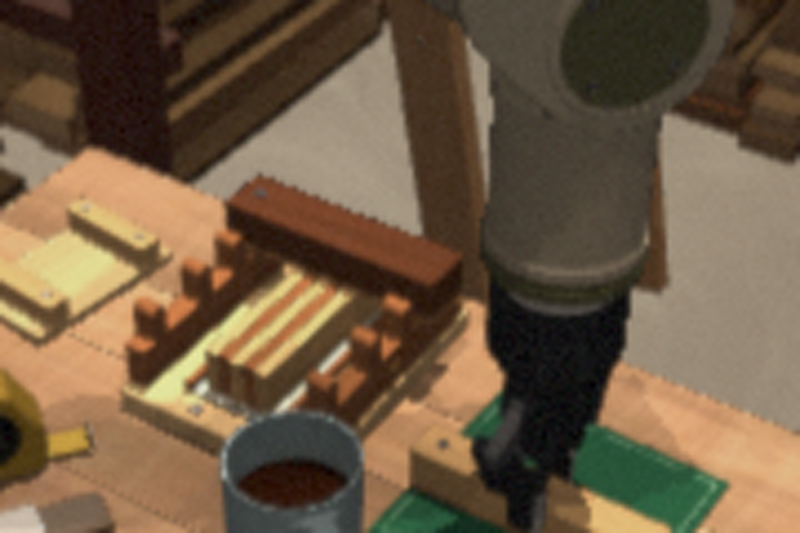

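The wide caul is seated flat at (345,235). The narrow caul is gripped, so I'll bring it over.

```bash
python3 -m inch '[[[0,0,-0.1],[0,0,0]],[[0,0,-0.2],[0,0,0]],[[0,0,-0.35],[0,0,0]],[[0,0,-0.5],[0,0,0]],[[0,0,-0.65],[0,0,0]],[[0,0,-0.8],[0,0,0]],[[0,0,-0.95],[0,0,0]],[[0.05,-0.02,-1],[0,0,0]],[[0.1,-0.02,-1],[0,0,0]],[[0.2,-0.02,-1],[0,0,0]]]'
python3 -m inch '[[[0.1,0,-0.1],[0,0,0]],[[0.2,0,-0.15],[0,0,0]],[[0.3,0,-0.15],[0,0,0]],[[0.4,0,-0.15],[0,0,0]],[[0.5,0,-0.15],[0,0,0]],[[0.6,0,-0.15],[0,0,0]],[[0.7,0,-0.15],[0,0,0]],[[0.8,0,-0.15],[0,0,0]],[[0.9,0,-0.15],[0,0,0]],[[1,0,-0.15],[0,0,0]]]'
python3 -m inch '[[[0.1,0,0],[0,0,0]],[[0.2,0,0],[0,0,0]],[[0.3,0,0],[0,0,0]],[[0.4,0,0],[0,0,0]],[[0.5,0,0],[0,0,0]],[[0.6,0,0],[0,0,0]],[[0.7,0,0],[0,0,0]],[[0.8,0,0],[0,0,0]],[[0.9,0,0],[0,0,0]],[[1,0,0],[0,0,0]]]'
python3 -m inch '[[[0.1,0,0],[0,0,0]],[[0.2,0,0],[0,0,0]],[[0.28,0,0],[0,0,0]],[[0.28,0,0],[0,0,0]],[[0.28,0,0],[0,0,0]],[[0.28,0,0],[0,0,0]],[[0.28,0,0],[0,0,0]],[[0.28,0,0],[0,0,0]],[[0.28,0,0],[0,0,0]],[[0.28,0,0],[0,0,0]]]'
```

```text
clock: 71.7
position: [0.4592, -0.226, 0.0585]
ee_rot: [0.707, 0.707, -0.0, -0.0]
ft_force: [-0.7, -0.2, -1.7]
grip_width: 0.313
grasp_force: 40.2
clock: 72.7
position: [0.4596, -0.1457, 0.0708]
ee_rot: [0.707, 0.707, 0.0, -0.0]
ft_force: [-0.3, 0.0, -0.9]
grip_width: 0.316
grasp_force: 40.2
clock: 73.7
position: [0.4596, -0.0657, 0.0708]
ee_rot: [0.707, 0.707, 0.0, -0.0]
ft_force: [-0.9, -0.7, -1.8]
grip_width: 0.319
grasp_force: 40.2
clock: 74.7
position: [0.4597, -0.0441, 0.0708]
ee_rot: [0.707, 0.707, 0.0, -0.0]
ft_force: [0.5, -0.0, -2.0]
grip_width: 0.31
grasp_force: 40.2
```

```bash
python3 -m inch '[[[0,0.005,0.06],[0,0,0]],[[0,0.005,0.12],[0,0,0]],[[0,0.005,0.18],[0,0,0]],[[0,0.005,0.24],[0,0,0]],[[0,0.005,0.3],[0,0,0]],[[0,0.005,0.36],[0,0,0]],[[0,0.005,0.41],[0,0,0]],[[0,0.005,0.45],[0,0,0]],[[0,0.005,0.475],[0,0,0]],[[0,0.005,0.475],[0,0,0]]]'
```

```text
clock: 75.7
position: [0.4599, -0.044, 0.0326]
ee_rot: [0.707, 0.707, -0.0, -0.0]
ft_force: [0.4, -0.0, -1.3]
grip_width: 0.316
grasp_force: 40.2
```

```bash
python3 -m inch '[[[0,0,0.01],[0,0,0]],[[0,0,0.01],[0,0,0]],[[0,0,0],[0,0,0]],[[0,0,0],[0,0,0]],[[0,0,-0.1],[0,0,0]],[[0,0,-0.25],[0,0,0]],[[0,0,-0.4],[0,0,0]],[[0,0,-0.6],[0,0,0]],[[0,0,-0.8],[0,0,0]],[[0,0,-1],[0,0,0]]]' 0.55
python3 -m inch '[[[0,0,-0.1],[0,0,0]],[[0,0,-0.2],[0,0,0]],[[0,0,-0.3],[0,0,0]],[[0,0,-0.4],[0,0,0]],[[0,0,-0.5],[0,0,0]],[[0,0,-0.6],[0,0,0]],[[0,0,-0.7],[0,0,0]],[[0,0,-0.8],[0,0,0]],[[0,0,-0.9],[0,0,0]],[[0,0,-1],[0,0,0]]]'
python3 - <<'E'
from h import *
b=manip.camera("scene")[:,:,::-1]
cv2.imwrite('pics/m10.png',cv2.resize(b[110:260,170:390],(800,545),interpolation=cv2.INTER_CUBIC))
E
```

```text
clock: 76.7
position: [0.4603, -0.0441, 0.1146]
ee_rot: [0.707, 0.707, 0.001, 0.0]
ft_force: [0.3, 0.2, -0.0]
grip_width: 0.55
grasp_force: 0.0
clock: 77.7
position: [0.4601, -0.044, 0.1935]
ee_rot: [0.707, 0.707, 0.0, 0.0]
ft_force: [-0.1, 0.5, 0.3]
grip_width: 0.551
grasp_force: 0.0
```

View pics/m10.png

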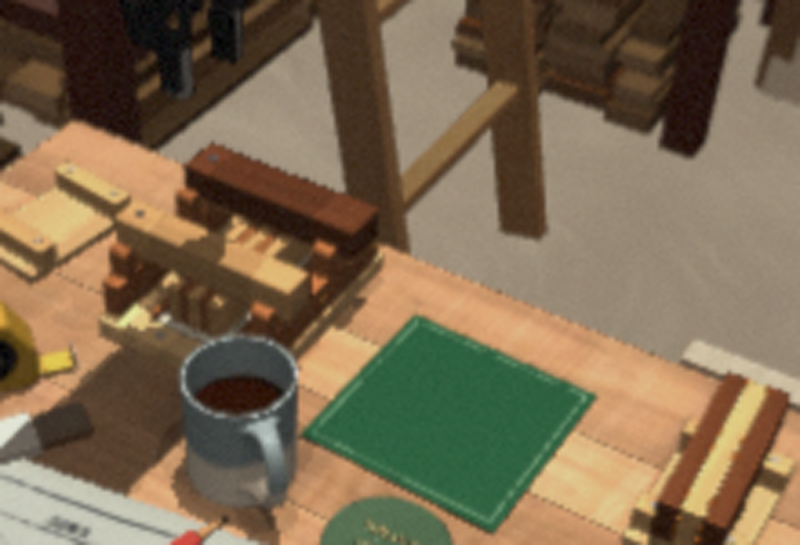

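Both cauls sit flat in their notches (wide at (280,195), narrow at (210,255)). The cured blank is on its rest at (725,460), and the mug hasn't moved.

```bash
python3 -c "
from workcell import manip
print(manip.hand_in())"
```

```text
the job is handed in; nothing more can be done
None
```

The job is handed in, with no verdict returned; the last picture showed the new blank in the cradle under both seated cauls, the cured blank on the rest that was empty, and the mug where it stood, at about 78 s of the 118 s allowed.

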